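# Set out a relay stack: spacers on the spindle, relays metered into two dishes

### The job

Get the bench ready for building a relay stack. Thread all the spacer rings lying on the table onto the jig's spindle, the widest at the bottom and each one above it narrower. Take up the pouring cup and tilt it slowly over each of the two empty dishes until relays start to shift, so that one or two relays slide into each dish, keep at least one relay in the cup, and stand the cup upright in the middle of its blue mat again; spill no relay and leave the jars, the screwdriver and the round board alone.

Things in the scene. Friction and masses are not known exactly. Their poses are not given: they have to be found in the camera images.
- dish_a_mid (a point): One of two identical empty round translucent dishes, fixed to the table: 128 mm across the rim, 112 mm at the foot, 36 mm high, wall 3 mm. The point is the centre of the inner floor, 4 mm above the table. (A smaller dish, full of tiny black parts, at the left edge is not one of them.)
- dish_b_mid (a point): The other of two identical empty round translucent dishes, fixed to the table: 128 mm across the rim, 112 mm at the foot, 36 mm high, wall 3 mm. The point is the centre of the inner floor, 4 mm above the table. (A smaller dish, full of tiny black parts, at the left edge is not one of them.)
- jig_mid (a point): Assembly jig, fixed: a round green circuit board, 120 mm across and 6 mm thick, with one upright round steel spindle at its centre, 14 mm thick, its rounded tip 99 mm above the board. The point is the spindle's foot, on top of the board; z is up along the spindle.
- ring_66_c (a point): Loose blue plastic spacer ring, 66 mm outside diameter, 24 mm hole, 22 mm high, lying flat on the table. The point is its centre, half-way up (11 mm); z is the hole's axis. May be absent.
- ring_57_c (a point): Loose yellow plastic spacer ring, 57 mm outside diameter, 24 mm hole, 22 mm high, lying flat on the table. The point is its centre, half-way up (11 mm); z is the hole's axis. May be absent.
- ring_48_c (a point): Loose red plastic spacer ring, 48 mm outside diameter, 24 mm hole, 22 mm high, lying flat on the table. The point is its centre, half-way up (11 mm); z is the hole's axis. May be absent.
- ring_39_c (a point): Loose white plastic spacer ring, 39 mm outside diameter, 24 mm hole, 22 mm high, lying flat on the table. The point is its centre, half-way up (11 mm); z is the hole's axis. May be absent.
- mat_mid (a point): Thin dark blue mat under the pouring cup, fixed: 200 x 100 x 3 mm, long side along its x. The point is the centre of its top face.
- cup_c (a point): Loose translucent pouring cup, 0.16 kg, orange edges, on the blue mat: a narrow scoop 158 mm long (82 mm to -x of this point, 76 mm to +x), 38 mm wide over two flat parallel side walls (4 mm thick), 65 mm high, open at the top and at its -x end, the pouring lip, which roughly faces the robot. Point: mid-plane, 31 mm above the underside; x away from the lip, z up. Grip it across the walls.
- cup_lip (a point): Middle of the cup's pouring lip, the floor's edge at the open end, 82 mm to -x of the cup point and 7 mm above it. Inside, the floor climbs to the lip in four flats 36 mm long, sloping 22 (rear), 16, 10 and 4 deg (lip), one relay on each. Lip lowered 20 to 27 deg (friction varies), the front relay slides out; each next one needs some 6 deg more.
- relay_1_c (a point): Loose black relay, a box 30 x 25 x 21 mm of about 45 g with a grey top; number 1 counted from the lip in the cup. The point is its centre.
- relay_2_c (a point): Loose black relay, a box 30 x 25 x 21 mm of about 45 g with a grey top; number 2 counted from the lip in the cup. The point is its centre.
- relay_3_c (a point): Loose black relay, a box 30 x 25 x 21 mm of about 45 g with a grey top; number 3 counted from the lip in the cup. The point is its centre.
- relay_4_c (a point): Loose black relay, a box 30 x 25 x 21 mm of about 45 g with a grey top; number 4 counted from the lip in the cup. The point is its centre.
- flux_jar: Bystander to leave alone: amber jar with a blue cap, 42 mm thick, 55 mm high; its foot.
- paste_jar: Bystander to leave alone: white jar, 42 mm thick, 50 mm high; its foot.
- driver: Bystander to leave alone: screwdriver lying at the left edge; its middle.
- round_board: Bystander to leave alone: finished round black board, 110 mm across, lying flat at the left; its underside.
Things that resemble listed ones, but are neither listed nor needed, are in the scene too. What is shaped like the part that bears ring_66_c but black or pink is not meant.

How it is judged:
By the outcome, as a careful person would: the job done as asked, in the order asked, and still so for the second after the job is handed in, with the robot touching nothing.
Of ring_66, ring_57, ring_48, ring_39 only 2 to 4 are there at a start; the rules pass over those that are not, and their reading is None.
At some moment in a run one of ring_66, ring_57, ring_48, ring_39 may be knocked a few centimetres aside while the robot is not near it.
It also fails if it takes over 210 s, if anything falls off the work surface, if the arm or the gripper's body presses on something with over 40 N, if the wrist force passes 120 N, or if a joint passes its speed limit or range.

### The arm

A 6-joint arm with a two-finger parallel gripper is mounted at the origin on the work surface. World frame = base frame: x ahead of the robot, y to its left, z up, the work surface at z = 0. Lengths are in m, angles in degrees, forces in N, time in s.
With the tool pointing down it reaches from about 0.375 to 0.9 m from the base axis. Payload 3.1 kg.
Tool frame: the origin (TCP) lies between the finger pads; the fingertips stand 22 mm ahead of it and the grasp point (between the pads) lies 3 mm ahead of it (bot.tip_extent is the distance from the TCP to the fingertips, in m); y points along the fingers, z is the direction in which the jaws open and shut, and the axes are right-handed (so a half turn about y gives the same grasp; the last joint's range is limited). The gripper opens to 87 mm and grips with 3 to 60 N. Pads are 19 mm wide; open, the fingers measure 117 mm over their backs; the gripper's body (75 mm by 190 mm) begins 51 mm behind the grasp point.
Start: joints at [-86.603, 30.224, 82.088, -0, 67.689, -10.227], TCP at [0.147, -0.607, 0.214] pointing down, gripper open.
Joint ranges: [-176.69, 176.69], [-43.24, 126.21], [12.49, 139.97], [-82, 262], [0, 151.66], [-163.58, 163.58]. Speed limits (degrees/s): [159.86, 159.86, 180, 180, 180, 180].

### API

Orientations are given as a 3x3 rotation matrix whose columns are the frame's x, y, z axes.
In Python, from rig import bot, eyes, models gives the robot as it stands. The module is installed in compiled form; this text tells all that it offers.
- The arm moves only by the tool arm_command, never from a script. Its arguments are lists of equal length, an entry for each row: "translation": the shift along the tool's x, y, z each as a share of 0.08 m, from -1 to 1, a list of three; "rotation": the turn, a rotation vector about the tool's x, y, z each as a share of 60 degrees, from -1 to 1, a list of three; "grip": the closure, from -1 (fully open) to 1 (shut), so that 0 is half open. In form: {"translation": [[x, y, z], ...], "rotation": [[rx, ry, rz], ...], "grip": [grip, ...]}. A call has 1 to 5 rows; each row is the pose to reach, as a shift and turn from the pose commanded when the call began, along the tool's axes at that moment; what a row does not reach only later rows make up. A row lasts 1/10 s, in which the tool goes at most 50 mm and 8.59 degrees, less where a joint would pass 70% of its speed; a pose out of reach is approached as far as the arm can. A call with a number of a shift or a turn outside -1 to 1 is refused whole. A call with a gripper value outside its range is refused whole. The fingers move at their own pace and stop on an object; the grip force is fixed at half the most. Time passes only in rows, so rows that repeat a pose let the fingers close. It gives the time, the measured TCP pose, the force and the opening at its end, in the units of the state.
- bot.read_state(): the state, without advancing time (a new reading comes with each control period).
- eyes.capture(name): name is "scene" or "top" or "wrist"; returns a dict with "image" (400x640x3 uint8, blue, green, red), "mtx" (3x3 intrinsics, pixels), "rvec" (rotation vector, rad) and "tvec" (3), from world to camera coordinates, as OpenCV has them; the wrist camera has in their place "hand_eye" (4x4, takes a point from camera to tool coordinates, whose origin is the TCP and whose axes are the tool frame's). Camera axes: x right, y down, z forward; pixel columns grow to the right and rows downward; lengths in m; the calibration is good to about 2 mm. A picture is of the moment at which its call begins: read the wrist's pose just before it. There is no depth.
- bot.hand_in(): hands the job in, once; it reports no verdict.
Trained networks look in the newest picture that a camera, given by its name, has taken for a name from the list of things; names that differ only in an ending like _2 or _b are one class to them, and where a whole thing is asked for, a point or a joint stands for the part that bears it (a point fixed in the world has none). Each returns a list of dicts, best first, with "conf" (0 to 1); they miss things now and then, are a little off and sometimes report something else, mostly with a low value. They report only what shows in the picture. A call takes as long as a camera call. They do not tell look-alikes from the thing itself.
- models.recognise(camera, thing): "extent" ([left, top, right, bottom] as shares, 0 to 1, of the picture: columns of its width, rows of its height, round what is visible of it).
- models.spot_point(camera, thing): "point" ([column, row] as shares, 0 to 1, of the picture: columns of its width, rows of its height: a listed point, or the origin of a listed thing).
The state is a dict: "time_s": time; "joint_positions": joint angles; "qvel": joint speeds; "tau": joint torques, N m; "position": TCP position; "tcp_rot": TCP orientation; "force": force on the tool from outside, world axes, zero at the start; "moment": the same for the moment, N m; "opening": opening from 0.0 (shut) to 1.0 (fully open).
Only numpy, scipy, OpenCV 4.12 (cv2) and the standard library are available. Lean on these libraries where they do the work, as an engineer would, in place of code of your own. Each camera call takes 0.05 s, during which the arm holds its last target. There are 200 camera calls.

## Working session

There is one attempt and no reset: what is moved stays moved. The work goes in short steps, Python scripts to look and compute and a tool call to move; the robot and the scene stay as the last step left them, time stands still between calls to the robot, and variables do not carry over. Pictures are saved under pics/ and viewed, about 12 in all and at most 16, crops included, and the job is handed in when it is done.

Besides the shell and the picture viewer there is one more tool, called after "Request:" by a JSON object that holds its "method" and its "body", one argument or row to a line. arm_command: Moves the arm, as the interface text tells. Shift numbers are shares of 0.08 m and turn numbers shares of 60 degrees, none past 1 either way. Its arguments: {"type":"object","properties":{"translation":{"type":"array"},"rotation":{"type":"array"},"grip":{"type":"array"}},"required":["translation","rotation","grip"]}

```bash
mkdir -p pics
cat > h.py <<'E'
from rig import bot, eyes, models
import numpy as np, cv2
from scipy.spatial.transform import Rotation as R
np.set_printoptions(precision=4,suppress=True)
def ray(c,px):
    """camera origin & direction in world for a pixel"""
    p=cv2.undistortPoints(np.array([[px]],float),c['mtx'],None)[0,0]
    d=np.array([p[0],p[1],1.])
    if 'hand_eye' in c and c['hand_eye'] is not None:
        s=c['st']; T=np.eye(4); T[:3,:3]=np.array(s['tcp_rot']); T[:3,3]=s['position']
        M=T@np.array(c['hand_eye']); return M[:3,3],M[:3,:3]@d
    Rm=cv2.Rodrigues(np.array(c['rvec'],float))[0]; t=np.array(c['tvec'],float).ravel()
    return -Rm.T@t,Rm.T@d
def at(c,px,z):
    o,d=ray(c,px); return o+d*(z-o[2])/d[2]
def cap(n):
    s=bot.read_state(); c=eyes.capture(n); c['st']=s; return c
def pts(c,n,thing,z,k=3):
    return [(round(r['conf'],2),(np.array(r['point'])*[640,400]).round(1),at(c,np.array(r['point'])*[640,400],z)) for r in models.spot_point(n,thing)[:k]]
def st():
    s=bot.read_state(); print('t',round(s['time_s'],2),'p',np.array(s['position']).round(4),'open',round(s['opening'],3),'F',np.array(s['force']).round(1)); print(np.array(s['tcp_rot']).round(3)); print('q',np.array(s['joint_positions']).round(1)); return s
def go(target,s=None,Rt=None):
    """shift (in 0.08 m) and turn (in 60deg) in tool axes to target"""
    s=s or bot.read_state(); Rm=np.array(s['tcp_rot'])
    v=Rm.T@(np.array(target)-np.array(s['position']))/0.08
    w=np.zeros(3) if Rt is None else R.from_matrix(Rm.T@Rt).as_rotvec(degrees=True)/60
    return v.round(3),w.round(3)
E
python3 - <<'E'
from h import *
st()
Z=dict(dish_a_mid=.004,jig_mid=.006,ring_66_c=.011,ring_57_c=.011,ring_48_c=.011,ring_39_c=.011,mat_mid=.003,cup_c=.034,cup_lip=.041,relay_1_c=.05,flux_jar=0,paste_jar=0,round_board=0)
for n in('top','scene'):
    c=cap(n); cv2.imwrite(f'pics/{n}0.png',c['image'])
    for k,z in Z.items():
        for r in pts(c,n,k,z): print(n,k,*r)
E
```

```text
t 0.0 p [ 0.1472 -0.6066  0.2135] open 0.999 F [ 0.6 -0.1 -0.2]
[[-0.972 -0.     0.236]
 [-0.236  0.002 -0.972]
 [-0.    -1.    -0.002]]
q [-86.6  30.3  82.2  -0.   67.7 -10.2]
top dish_a_mid 0.6 [447.1 232.8] [ 0.4628 -0.2668  0.004 ]
top dish_a_mid 0.42 [354.5 161.6] [ 0.6493 -0.0245  0.004 ]
top jig_mid 0.78 [243.7 231.7] [0.4576 0.2615 0.006 ]
top ring_66_c 0.83 [205.  154.4] [0.659  0.3701 0.011 ]
top ring_66_c 0.81 [243.1 156.8] [0.6545 0.2704 0.011 ]
top ring_66_c 0.79 [280.4 291.2] [0.3088 0.1632 0.011 ]
top ring_57_c 0.55 [466.5 184.7] [ 0.5906 -0.3209  0.011 ]
top ring_48_c 0.33 [242.3 229.2] [0.4634 0.2646 0.011 ]
top ring_39_c 0.75 [468.1 183.4] [ 0.5941 -0.3254  0.011 ]
top mat_mid 0.83 [347.7 166.8] [ 0.635  -0.0065  0.003 ]
top cup_c 0.66 [353.5 162.9] [ 0.6378 -0.0185  0.034 ]
top cup_lip 0.76 [361.4 193.6] [ 0.5559 -0.0379  0.041 ]
top relay_1_c 0.58 [358.7 182.5] [ 0.5828 -0.0301  0.05  ]
top flux_jar 0.77 [299.6 200.1] [0.5435 0.1198 0.    ]
top paste_jar 0.55 [389.2 201.1] [ 0.5448 -0.1167  0.    ]
top paste_jar 0.48 [353.2 166.3] [ 0.6373 -0.0215  0.    ]
top rou
[... 543 characters left out ...]
[270.5 231.5] [ 0.65   -0.0073  0.011 ]
scene ring_48_c 0.37 [256.1 194.8] [ 0.5377 -0.1099  0.011 ]
scene ring_39_c 0.19 [271.2 228.1] [ 0.6386 -0.011   0.011 ]
scene mat_mid 0.73 [267.4 233.2] [ 0.6528 -0.0161  0.003 ]
scene cup_c 0.68 [271.4 223.2] [ 0.6399 -0.0076  0.034 ]
scene cup_lip 0.96 [278.8 198.9] [ 0.5552 -0.0254  0.041 ]
scene relay_1_c 0.41 [275.4 198.7] [ 0.5658 -0.0302  0.05  ]
scene flux_jar 0.7 [222.  166.3] [ 0.4513 -0.2801  0.    ]
scene flux_jar 0.62 [298.7 190.7] [ 0.4645 -0.0046  0.    ]
scene flux_jar 0.61 [270.5 214.2] [ 0.5836 -0.0409  0.    ]
scene paste_jar 0.63 [251.  198.3] [ 0.547  -0.1233  0.    ]
scene round_board 0.92 [475.3 246.9] [ 0.4897  0.5163 -0.    ]
```

View pics/top0.png

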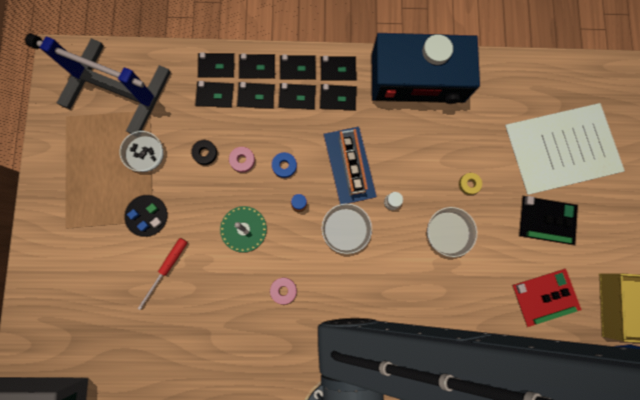

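View pics/scene0.png

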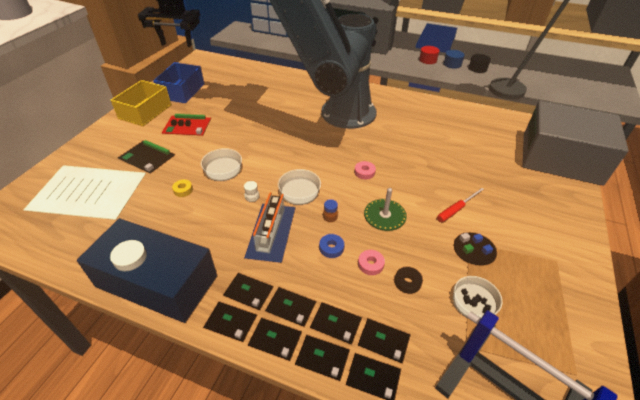

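The top view shows the blue ring (285,165), yellow ring (471,184), jig (243,229), cup (350,163) with four relays, and dishes at (347,230) and (452,233). The pink and black rings are decoys. The scene view agrees, and no red or white ring is visible in either. I'll head for the blue ring, starting with one test move.

Request:
{"method": "arm_command", "body": {
  "translation": [
    [-0.5,0,-0.5],
    [-1,0,-1],
    [-1,0,-1],
    [-1,0,-1]
  ],
  "rotation": [
    [0,0,0],
    [0,0,0],
    [0,0,0],
    [0,0,0]
  ],
  "grip": [-1,-1,-1,-1]
}}

```text
time_s: 1.8
position: [0.2072, -0.5088, 0.2147]
tcp_rot: [[-0.971, -0.0, 0.238], [-0.238, 0.001, -0.971], [-0.0, -1.0, -0.001]]
force: [0.3, -0.2, 1.3]
opening: 1.003
```

Request:
{"method": "arm_command", "body": {
  "translation": [
    [-0.5,0,-0.5],
    [-1,0,-1],
    [-1,0,-1]
  ],
  "rotation": [
    [0,0,0],
    [0,0,0],
    [0,0,0]
  ],
  "grip": [-1,-1,-1]
}}

```text
time_s: 2.1
position: [0.2659, -0.4115, 0.2143]
tcp_rot: [[-0.971, -0.0, 0.237], [-0.237, 0.002, -0.971], [-0.0, -1.0, -0.002]]
force: [0.5, -1.0, 0.3]
opening: 1.001
```

Request:
{"method": "arm_command", "body": {
  "translation": [
    [-0.5,0,-0.5],
    [-1,0,-1],
    [-1,0,-1]
  ],
  "rotation": [
    [0,0,0],
    [0,0,0],
    [0,0,0]
  ],
  "grip": [-1,-1,-1]
}}

```text
time_s: 2.4
position: [0.325, -0.3156, 0.2146]
tcp_rot: [[-0.971, -0.0, 0.238], [-0.238, 0.001, -0.971], [-0.0, -1.0, -0.001]]
force: [-0.2, -0.2, -0.9]
opening: 1.0
```

Request:
{"method": "arm_command", "body": {
  "translation": [
    [-0.5,0,-0.5],
    [-1,0,-1],
    [-1,0,-1]
  ],
  "rotation": [
    [0,0,0],
    [0,0,0],
    [0,0,0]
  ],
  "grip": [-1,-1,-1]
}}

```text
time_s: 2.7
position: [0.3846, -0.2198, 0.2147]
tcp_rot: [[-0.971, 0.001, 0.239], [-0.239, -0.0, -0.971], [-0.001, -1.0, 0.001]]
force: [-1.2, -0.3, -0.4]
opening: 0.999
```

Request:
{"method": "arm_command", "body": {
  "translation": [
    [-0.5,0,-0.5],
    [-1,0,-1],
    [-1,0,-1]
  ],
  "rotation": [
    [0,0,0],
    [0,0,0],
    [0,0,0]
  ],
  "grip": [-1,-1,-1]
}}

```text
time_s: 3.0
position: [0.4445, -0.1235, 0.2148]
tcp_rot: [[-0.971, 0.002, 0.239], [-0.239, -0.001, -0.971], [-0.002, -1.0, 0.002]]
force: [-0.6, -0.8, 0.5]
opening: 0.999
```

Request:
{"method": "arm_command", "body": {
  "translation": [
    [-0.5,0,-0.5],
    [-1,0,-1],
    [-1,0,-1]
  ],
  "rotation": [
    [0,0,0],
    [0,0,0],
    [0,0,0]
  ],
  "grip": [-1,-1,-1]
}}

```text
time_s: 3.3
position: [0.5041, -0.0268, 0.2148]
tcp_rot: [[-0.971, 0.004, 0.238], [-0.238, -0.001, -0.971], [-0.003, -1.0, 0.002]]
force: [-0.1, -1.2, -0.3]
opening: 0.998
```

Request:
{"method": "arm_command", "body": {
  "translation": [
    [-0.5,0,-0.5],
    [-1,0,-1],
    [-1,0,-1]
  ],
  "rotation": [
    [0,0,0],
    [0,0,0],
    [0,0,0]
  ],
  "grip": [-1,-1,-1]
}}

```text
time_s: 3.6
position: [0.5632, 0.0699, 0.2147]
tcp_rot: [[-0.971, 0.004, 0.238], [-0.238, -0.0, -0.971], [-0.004, -1.0, 0.001]]
force: [-1.6, -0.6, -0.3]
opening: 0.993
```

Request:
{"method": "arm_command", "body": {
  "translation": [
    [-0.5,0,-0.5],
    [-1,0,-0.9],
    [-1,0,-0.9],
    [-1,0,-0.9]
  ],
  "rotation": [
    [0,0,0],
    [0,0,0],
    [0,0,0],
    [0,0,0]
  ],
  "grip": [-1,-1,-1,-1]
}}

```text
time_s: 4.0
position: [0.6215, 0.1566, 0.2138]
tcp_rot: [[-0.972, 0.0, 0.236], [-0.236, -0.001, -0.972], [0.0, -1.0, 0.001]]
force: [0.3, -0.9, 0.1]
opening: 1.0
```

Run:
```python
from h import *
st()
def blob(c,lo,hi,near,z,r=40):
    hsv=cv2.cvtColor(c['image'],cv2.COLOR_BGR2HSV); m=cv2.inRange(hsv,np.array(lo),np.array(hi))
    n,l,s,ce=cv2.connectedComponentsWithStats(m)
    return sorted([(int(s[i,4]),ce[i].round(1),s[i,:4],at(c,ce[i],z).round(4)) for i in range(1,n) if s[i,4]>40 ],key=lambda t:-t[0])[:6]
t=cap('top'); cv2.imwrite('pics/top1.png',t['image'])
for k in('dish_a_mid','jig_mid','ring_66_c'): 
    for r in pts(t,'top',k,.006): print('top',k,*r)
s=cap('scene')
for k in('dish_a_mid','jig_mid'): 
    for r in pts(s,'scene',k,.006): print('scene',k,*r)
w=cap('wrist'); cv2.imwrite('pics/w1.png',w['image']); print(w['hand_eye'])
for k,z in(('ring_66_c',.011),('jig_mid',.006),('cup_c',.034),('cup_lip',.041)):
    for r in pts(w,'wrist',k,z): print('wrist',k,*r)
for nm,c in(('top',t),('scene',s),('wrist',w)):
    print(nm,'blue'); [print(b) for b in blob(c,(105,120,80),(125,255,255),None,.02)]
    print(nm,'yel'); [print(b) for b in blob(c,(22,140,90),(34,255,255),None,.02)]
```

```text
t 4.0 p [0.6215 0.1566 0.2138] open 1.0 F [ 0.3 -0.9  0.1]
[[-0.972  0.     0.236]
 [-0.236 -0.001 -0.972]
 [ 0.    -1.     0.001]]
q [ 4.2 31.5 79.7 -0.1 68.8 80.6]
top dish_a_mid 0.75 [448.4 233.6] [ 0.4605 -0.2695  0.006 ]
top dish_a_mid 0.16 [353.3 162.1] [ 0.6474 -0.021   0.006 ]
top jig_mid 0.57 [146.6 215.8] [0.4947 0.5111 0.006 ]
top ring_66_c 0.96 [203.4 156.2] [0.6554 0.3752 0.006 ]
top ring_66_c 0.71 [448.3 231.4] [ 0.4663 -0.2695  0.006 ]
scene dish_a_mid 0.68 [297.1 193.3] [ 0.4825 -0.0019  0.006 ]
[[-0.      0.9615  0.2747 -0.0753]
 [-0.0002 -0.2747  0.9615 -0.1706]
 [ 1.     -0.      0.0002  0.0006]
 [ 0.      0.      0.      1.    ]]
wrist ring_66_c 0.89 [317.4 164.4] [0.6365 0.1597 0.011 ]
wrist ring_66_c 0.86 [155.9 105.9] [0.6605 0.3721 0.011 ]
wrist ring_66_c 0.82 [233.8 134.3] [0.649  0.2725 0.011 ]
wrist jig_mid 0.66 [453.5 218.3] [ 0.6065 -0.0443  0.006 ]
wrist cup_c 0.94 [452.6 197.7] [ 0.6389 -0.017   0.034 ]
wrist cup_lip 0.66 [445.8 257.9] [ 0.5596 -0.0344  0.041 ]
top blue
(1294, array([624.1, 375.2]), array([607, 351,  33,  49], dtype=int32), array([ 0.11
[... 1474 characters left out ...]
, dtype=int32), array([ 0.5939, -0.3313,  0.02  ]))
(58, array([144.1, 100.3]), array([131,  91,  28,  17], dtype=int32), array([ 0.2406, -0.7483,  0.02  ]))
wrist blue
(3617, array([431.2, 154.9]), array([404, 115,  84, 131], dtype=int32), array([0.6835, 0.0221, 0.02  ]))
(1740, array([316. , 166.2]), array([291, 141,  51,  51], dtype=int32), array([0.6352, 0.1613, 0.02  ]))
(438, array([328.4, 252.6]), array([314, 243,  30,  18], dtype=int32), array([0.5207, 0.1159, 0.02  ]))
(189, array([ 13.2, 200.3]), array([  4, 192,  19,  17], dtype=int32), array([0.4968, 0.5416, 0.02  ]))
(182, array([ 35. , 224.9]), array([ 26, 217,  19,  16], dtype=int32), array([0.4675, 0.5146, 0.02  ]))
wrist yel
```

View pics/w1.png

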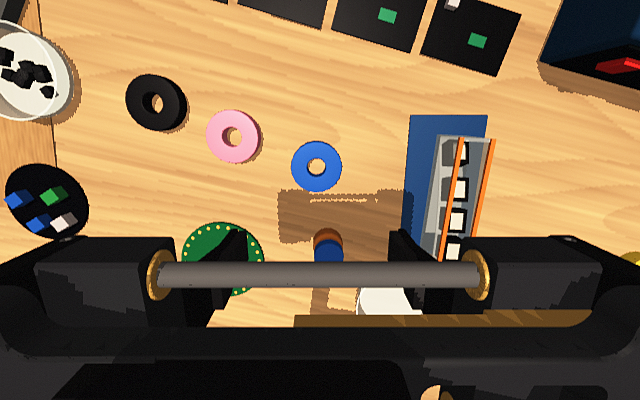

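Blue ring sits at wrist pixel (316,166), about (0.636, 0.161). Descending to grip it.

Request:
{"method": "arm_command", "body": {
  "translation": [
    [-0.19,0.5,-0.01],
    [-0.19,1,-0.01],
    [-0.19,1,-0.01]
  ],
  "rotation": [
    [0,0,0],
    [0,0,0],
    [0,0,0]
  ],
  "grip": [-1,-1,-1]
}}

```text
time_s: 4.9
position: [0.6303, 0.1616, 0.1287]
tcp_rot: [[-0.972, -0.013, 0.236], [-0.236, -0.001, -0.972], [0.013, -1.0, -0.002]]
force: [-1.5, -0.6, -0.3]
opening: 1.007
```

Request:
{"method": "arm_command", "body": {
  "translation": [
    [0,0.4,0],
    [0,0.8,0],
    [0,0.8,0]
  ],
  "rotation": [
    [0,0,0],
    [0,0,0],
    [0,0,0]
  ],
  "grip": [-1,-1,-1]
}}

```text
time_s: 5.2
position: [0.632, 0.1617, 0.0679]
tcp_rot: [[-0.972, -0.008, 0.236], [-0.236, -0.001, -0.972], [0.008, -1.0, -0.001]]
force: [-0.2, 0.1, -0.3]
opening: 1.001
```

Run:
```python
from h import *
s=st(); print(go([.636,.161,.032],s))
w=cap('wrist'); cv2.imwrite('pics/w2.png',w['image'])
for r in pts(w,'wrist','ring_66_c',.011): print(*r)
m=cv2.inRange(cv2.cvtColor(w['image'],cv2.COLOR_BGR2HSV),(100,120,80),(125,255,255))
n,l,S,ce=cv2.connectedComponentsWithStats(m)
for i in range(1,n):
    if S[i,4]>300: print(S[i],at(w,ce[i],.022))
```

```text
t 5.2 p [0.632  0.1617 0.0679] open 1.001 F [-0.2  0.1 -0.3]
[[-0.972 -0.008  0.236]
 [-0.236 -0.001 -0.972]
 [ 0.008 -1.    -0.001]]
q [ 4.6 42.7 83.9 -0.  53.9 80.9]
(array([-0.049,  0.448,  0.021]), array([0., 0., 0.]))
0.89 [186.8 164.5] [0.6457 0.2719 0.011 ]
0.88 [317.7 207.4] [0.6355 0.1619 0.011 ]
0.84 [ 56.1 109.7] [0.6642 0.3727 0.011 ]
[ 451  129  143  132 7223] [0.7015 0.0299 0.022 ]
[ 278  169   81   81 4435] [0.6372 0.1619 0.022 ]
```

View pics/w2.png

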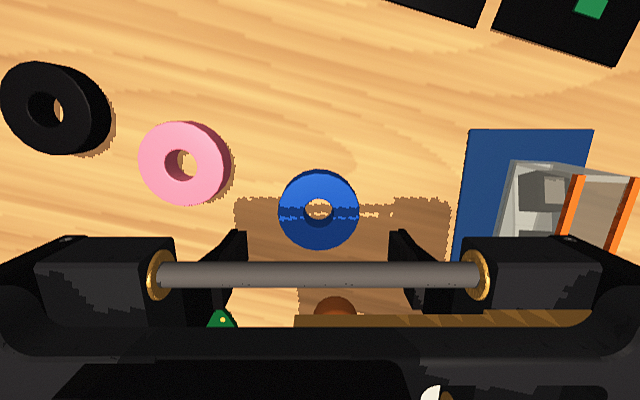

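Ring is centred between the fingers at (318,208). Now the last descent, close, and lift.

Request:
{"method": "arm_command", "body": {
  "translation": [
    [0,0.25,0],
    [0,0.46,0],
    [0,0.46,0],
    [0,0.46,0]
  ],
  "rotation": [
    [0,0,0],
    [0,0,0],
    [0,0,0],
    [0,0,0]
  ],
  "grip": [-1,-1,-1,-1]
}}

```text
time_s: 5.7
position: [0.6353, 0.162, 0.0344]
tcp_rot: [[-0.972, 0.001, 0.236], [-0.236, 0.0, -0.972], [-0.001, -1.0, 0.0]]
force: [1.0, -0.4, 0.4]
opening: 0.998
```

Request:
{"method": "arm_command", "body": {
  "translation": [
    [0,0,0],
    [0,0,0],
    [0,0,0],
    [0,0,0],
    [0,0,0]
  ],
  "rotation": [
    [0,0,0],
    [0,0,0],
    [0,0,0],
    [0,0,0],
    [0,0,0]
  ],
  "grip": [1,1,1,1,1]
}}

```text
time_s: 6.2
position: [0.635, 0.162, 0.0338]
tcp_rot: [[-0.972, 0.0, 0.236], [-0.236, 0.0, -0.972], [-0.0, -1.0, 0.0]]
force: [0.2, -0.6, 0.3]
opening: 0.63
```

Request:
{"method": "arm_command", "body": {
  "translation": [
    [0,0,0],
    [0,0,0],
    [0,0,0],
    [0,-0.2,0],
    [0,-0.4,0]
  ],
  "rotation": [
    [0,0,0],
    [0,0,0],
    [0,0,0],
    [0,0,0],
    [0,0,0]
  ],
  "grip": [1,1,1,1,1]
}}

```text
time_s: 6.7
position: [0.6348, 0.162, 0.0665]
tcp_rot: [[-0.972, -0.001, 0.236], [-0.236, -0.0, -0.972], [0.001, -1.0, -0.0]]
force: [0.5, 0.3, 0.3]
opening: 0.174
```

Request:
{"method": "arm_command", "body": {
  "translation": [
    [0,-0.5,0],
    [0,-1,0],
    [0,-1,0]
  ],
  "rotation": [
    [0,0,0],
    [0,0,0],
    [0,0,0]
  ],
  "grip": [1,1,1]
}}

```text
time_s: 7.0
position: [0.6402, 0.1626, 0.1542]
tcp_rot: [[-0.972, 0.016, 0.236], [-0.236, 0.001, -0.972], [-0.016, -1.0, 0.002]]
force: [1.6, 0.3, 1.0]
opening: 0.016
```

Run:
```python
from h import *
s=st(); 
for n in('top','scene','wrist'):
    c=cap(n); cv2.imwrite(f'pics/{n}3.png',c['image'])
    for k,z in(('jig_mid',.006),('dish_a_mid',.004),('ring_66_c',.13)):
        for r in pts(c,n,k,z): print(n,k,*r)
    # green board blob
    m=cv2.inRange(cv2.cvtColor(c['image'],cv2.COLOR_BGR2HSV),(50,90,30),(85,255,200))
    m=cv2.morphologyEx(m,cv2.MORPH_CLOSE,np.ones((5,5)))
    N,l,S,ce=cv2.connectedComponentsWithStats(m)
    for i in range(1,N):
        if S[i,4]>500:
            cn=max(cv2.findContours((l==i).astype(np.uint8),0,1)[0],key=cv2.contourArea)
            e=cv2.fitEllipse(cv2.convexHull(cn)); print(n,S[i],e[0],e[1],at(c,e[0],.006))
```

```text
t 7.0 p [0.6402 0.1626 0.1542] open 0.016 F [1.6 0.3 1. ]
[[-0.972  0.016  0.236]
 [-0.236  0.001 -0.972]
 [-0.016 -1.     0.002]]
q [ 4.6 36.4 80.6  0.  62.1 80.9]
top dish_a_mid 0.79 [448.5 233.1] [ 0.4621 -0.2705  0.004 ]
top ring_66_c 0.69 [390.2 199.8] [ 0.5256 -0.0941  0.13  ]
scene jig_mid 0.89 [385.9 212.6] [0.4614 0.265  0.006 ]
scene dish_a_mid 0.64 [224.6 166.1] [ 0.4513 -0.2699  0.004 ]
scene ring_66_c 0.84 [408.4 280.5] [0.7526 0.372  0.13  ]
scene ring_66_c 0.63 [330.3 245.1] [0.7246 0.1888 0.13  ]
scene ring_66_c 0.55 [373.1 259.4] [0.7273 0.289  0.13  ]
wrist jig_mid 0.96 [203.8 296.7] [0.4659 0.2663 0.006 ]
wrist dish_a_mid 0.59 [208.4 295.6] [0.4673 0.2614 0.004 ]
wrist ring_66_c 0.68 [318.7 189.5] [0.6632 0.1675 0.13  ]
wrist ring_66_c 0.61 [123.9 114.4] [0.6813 0.296  0.13  ]
wrist ring_66_c 0.57 [218.  156.3] [0.6693 0.2357 0.13  ]
wrist [159 287  39  27 884] (178.18820190429688, 295.67437744140625) (38.30581283569336, 45.269161224365234) [0.4599 0.2974 0.006 ]
```

View pics/wrist3.png

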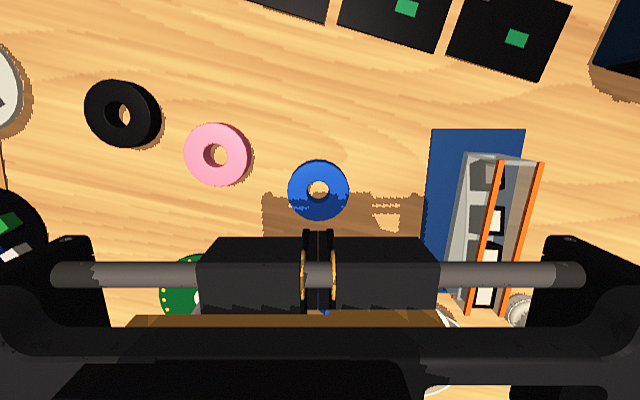

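The fingers closed without the ring: opening is 0.016 and the ring is still on the table at (318,190). I'll check the tip length and the ring's position.

Run:
```python
from h import *
s=st(); print(bot.tip_extent)
def el(c,lo,hi,z,mn=150):
    m=cv2.inRange(cv2.cvtColor(c['image'],cv2.COLOR_BGR2HSV),lo,hi); m=cv2.morphologyEx(m,cv2.MORPH_CLOSE,np.ones((3,3)))
    N,l,S,ce=cv2.connectedComponentsWithStats(m)
    for i in range(1,N):
        if S[i,4]>mn: print(S[i],ce[i].round(1),at(c,ce[i],z))
for n in('scene','wrist'):
    c=cap(n); print(n); el(c,(100,120,80),(125,255,255),.015)
w=c
for r in pts(w,'wrist','ring_66_c',.011): print(*r)
# where do fingertips project? tip in tool frame
H=np.linalg.inv(np.array(w['hand_eye'])); 
for p in([0,0,0],[0,.022,0],[0,.003,0]):
    q=H[:3,:3]@np.array(p)+H[:3,3]; u=np.array(w['mtx'])@q; print(p,u[:2]/u[2])
cv2.imwrite('pics/crop.png',cv2.resize(w['image'][140:330,230:410],None,fx=4,fy=4,interpolation=cv2.INTER_CUBIC)[:600])
```

```text
t 7.6 p [0.6347 0.1619 0.1449] open 0.006 F [0.8 0.9 0.5]
[[-0.972 -0.001  0.236]
 [-0.236 -0.    -0.972]
 [ 0.001 -1.    -0.   ]]
q [ 4.6 37.  81.1 -0.  62.  80.9]
0.022
scene
[170   0  22  37 495] [180.9  17. ] [-0.5289 -1.1212  0.015 ]
[438  27  25  31 391] [447.6  41.5] [-0.7479  0.2579  0.015 ]
[154  63  45  30 419] [179.4  75.7] [ 0.0194 -0.7441  0.015 ]
[320 238  24  16 208] [331.3 246.8] [0.6418 0.1647 0.015 ]
[480 311  18  21 204] [488.3 320.2] [0.7075 0.562  0.015 ]
[597 387  20  13 174] [606.  394.5] [0.7871 0.7895 0.015 ]
wrist
[ 423  130  102  131 5008] [456.4 173.7] [0.6876 0.0218 0.015 ]
[ 287  160   62   62 2549] [317.6 190.7] [0.6346 0.1611 0.015 ]
0.92 [124.2 116.8] [0.6628 0.3715 0.011 ]
0.63 [315.5 189.6] [0.6343 0.1634 0.011 ]
0.63 [215.7 156.1] [0.645 0.275 0.011]
[0, 0, 0] [316.5873 239.4076]
[0, 0.022, 0] [316.6816 226.959 ]
[0, 0.003, 0] [316.6014 237.5448]
```

View pics/crop.png

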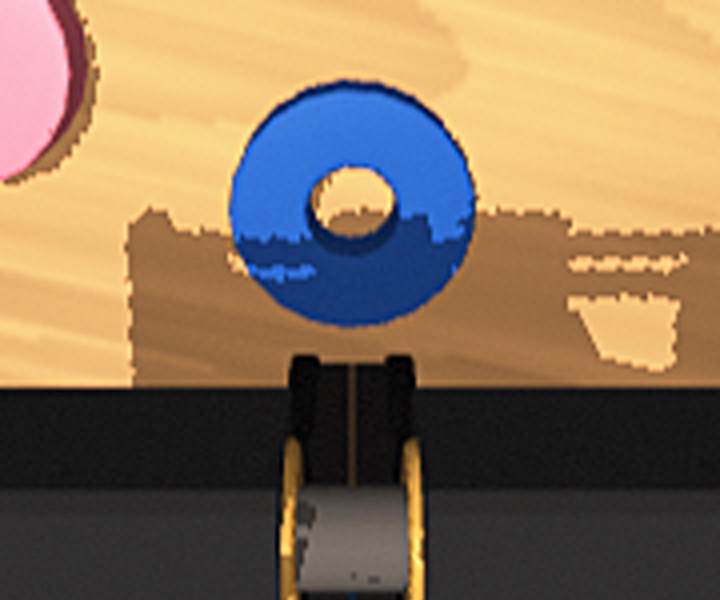

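The ring has not moved, sitting at (0.635, 0.162), and it is under the TCP. The tips must have passed over it, so I'll retry with the tips near the table and check the closure before lifting.

Request:
{"method": "arm_command", "body": {
  "translation": [
    [0,0,0],
    [0,0,0],
    [0,0,0],
    [0,0,0],
    [0,0,0]
  ],
  "rotation": [
    [0,0,0],
    [0,0,0],
    [0,0,0],
    [0,0,0],
    [0,0,0]
  ],
  "grip": [-1,-1,-1,-1,-1]
}}

```text
time_s: 8.25
position: [0.635, 0.162, 0.1457]
tcp_rot: [[-0.972, 0.0, 0.236], [-0.236, 0.0, -0.972], [-0.0, -1.0, 0.0]]
force: [-0.7, -0.3, 0.6]
opening: 0.375
```

Request:
{"method": "arm_command", "body": {
  "translation": [
    [0,0,0],
    [0,0,0],
    [0,0,0],
    [0,0.4,0],
    [0,0.75,0]
  ],
  "rotation": [
    [0,0,0],
    [0,0,0],
    [0,0,0],
    [0,0,0],
    [0,0,0]
  ],
  "grip": [-1,-1,-1,-1,-1]
}}

```text
time_s: 8.75
position: [0.6358, 0.162, 0.0859]
tcp_rot: [[-0.972, 0.003, 0.236], [-0.236, 0.0, -0.972], [-0.003, -1.0, 0.0]]
force: [0.7, 0.2, 0.1]
opening: 0.834
```

Request:
{"method": "arm_command", "body": {
  "translation": [
    [0,0.2,0],
    [0,0.4,0],
    [0,0.6,0],
    [0,0.74,0],
    [0,0.74,0]
  ],
  "rotation": [
    [0,0,0],
    [0,0,0],
    [0,0,0],
    [0,0,0],
    [0,0,0]
  ],
  "grip": [-1,-1,-1,-1,-1]
}}

```text
time_s: 9.25
position: [0.6339, 0.1618, 0.0247]
tcp_rot: [[-0.972, -0.003, 0.235], [-0.235, -0.0, -0.972], [0.003, -1.0, -0.0]]
force: [0.1, 0.7, 0.4]
opening: 1.0
```

Request:
{"method": "arm_command", "body": {
  "translation": [
    [0,0,0],
    [0,0,0],
    [0,0,0],
    [0,0,0],
    [0,0,0]
  ],
  "rotation": [
    [0,0,0],
    [0,0,0],
    [0,0,0],
    [0,0,0],
    [0,0,0]
  ],
  "grip": [-0.4,-0.4,-0.4,-0.4,-0.4]
}}

```text
time_s: 9.75
position: [0.6352, 0.162, 0.027]
tcp_rot: [[-0.972, 0.001, 0.236], [-0.236, 0.0, -0.972], [-0.001, -1.0, 0.0]]
force: [-0.8, -0.1, 0.5]
opening: 0.712
```

Run:
```python
from h import *
s=st(); w=cap('wrist'); print(w['mtx']); cv2.imwrite('pics/w5.png',w['image'])
```

```text
t 9.75 p [0.6352 0.162  0.027 ] open 0.712 F [-0.8 -0.1  0.5]
[[-0.972  0.001  0.236]
 [-0.236  0.    -0.972]
 [-0.001 -1.     0.   ]]
q [ 4.6 46.  84.7 -0.  49.3 80.9]
[[286.0168   0.     317.5626]
 [  0.     286.0168 199.9673]
 [  0.       0.       1.    ]]
```

View pics/w5.png

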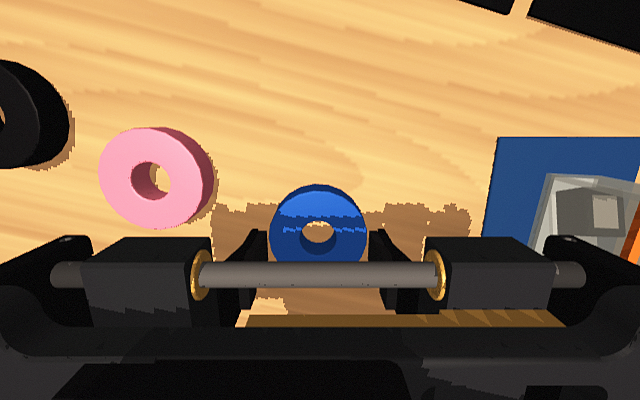

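Fingers at columns 266/370 just bracket the ring (268–368). Closing further and checking for a stall.

Request:
{"method": "arm_command", "body": {
  "translation": [
    [0,0,0],
    [0,0,0],
    [0,0,0],
    [0,0,0]
  ],
  "rotation": [
    [0,0,0],
    [0,0,0],
    [0,0,0],
    [0,0,0]
  ],
  "grip": [1,1,1,1]
}}

```text
time_s: 10.2
position: [0.635, 0.1619, 0.0264]
tcp_rot: [[-0.972, -0.0, 0.236], [-0.236, 0.0, -0.972], [0.0, -1.0, -0.0]]
force: [-0.2, -0.4, 0.2]
opening: 0.426
```

Run:
```python
from h import *
s=st(); w=cap('wrist'); cv2.imwrite('pics/w6.png',w['image'])
```

```text
t 10.2 p [0.635  0.1619 0.0264] open 0.426 F [-0.2 -0.4  0.2]
[[-0.972 -0.     0.236]
 [-0.236  0.    -0.972]
 [ 0.    -1.    -0.   ]]
q [ 4.6 46.1 84.7  0.  49.3 80.9]
```

View pics/w6.png

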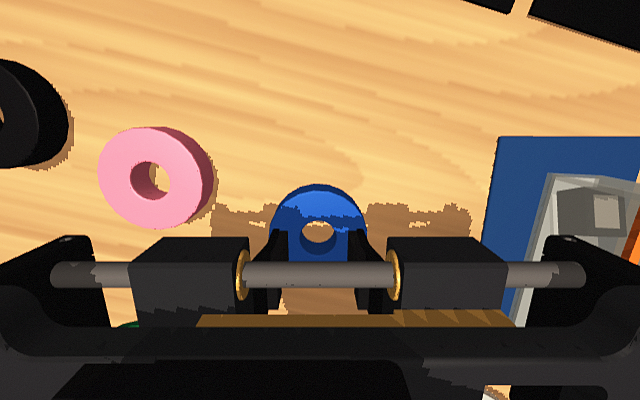

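The fingers hide the ring's sides: their tips appear at row 230, where a tip at the stated 22 mm would appear near row 215. So the real tips seem about 30 mm shorter than stated, and they pass above the ring. I'll open and descend in small steps, watching the force.

Request:
{"method": "arm_command", "body": {
  "translation": [
    [0,0,0],
    [0,0,0],
    [0,0,0],
    [0,0,0],
    [0,0,0]
  ],
  "rotation": [
    [0,0,0],
    [0,0,0],
    [0,0,0],
    [0,0,0],
    [0,0,0]
  ],
  "grip": [-1,-1,-1,-1,-1]
}}

```text
time_s: 10.75
position: [0.635, 0.162, 0.0265]
tcp_rot: [[-0.972, 0.0, 0.236], [-0.236, 0.0, -0.972], [-0.0, -1.0, -0.0]]
force: [-0.4, 0.3, -0.9]
opening: 0.744
```

Request:
{"method": "arm_command", "body": {
  "translation": [
    [0,0,0],
    [0,0,0],
    [0,0.03,0],
    [0,0.03,0]
  ],
  "rotation": [
    [0,0,0],
    [0,0,0],
    [0,0,0],
    [0,0,0]
  ],
  "grip": [-1,-1,-1,-1]
}}

```text
time_s: 11.15
position: [0.6347, 0.1619, 0.0237]
tcp_rot: [[-0.972, -0.001, 0.236], [-0.236, -0.0, -0.972], [0.001, -1.0, -0.0]]
force: [-0.7, -0.3, -0.2]
opening: 0.987
```

Request:
{"method": "arm_command", "body": {
  "translation": [
    [0,0.03,0],
    [0,0.03,0]
  ],
  "rotation": [
    [0,0,0],
    [0,0,0]
  ],
  "grip": [-1,-1]
}}

```text
time_s: 11.35
position: [0.6347, 0.1619, 0.0213]
tcp_rot: [[-0.972, -0.001, 0.236], [-0.236, -0.0, -0.972], [0.001, -1.0, -0.0]]
force: [-0.3, -0.8, -0.0]
opening: 0.994
```

Request:
{"method": "arm_command", "body": {
  "translation": [
    [0,0.03,0],
    [0,0.03,0]
  ],
  "rotation": [
    [0,0,0],
    [0,0,0]
  ],
  "grip": [-1,-1]
}}

```text
time_s: 11.55
position: [0.6347, 0.1619, 0.0189]
tcp_rot: [[-0.972, -0.001, 0.236], [-0.236, -0.0, -0.972], [0.001, -1.0, -0.0]]
force: [-0.1, 1.0, -0.0]
opening: 0.995
```

No force at TCP z 0.019, where the stated tips would already be inside the table. Continuing down in small steps.

Request:
{"method": "arm_command", "body": {
  "translation": [
    [0,0.04,0],
    [0,0.08,0],
    [0,0.08,0]
  ],
  "rotation": [
    [0,0,0],
    [0,0,0],
    [0,0,0]
  ],
  "grip": [-1,-1,-1]
}}

```text
time_s: 11.85
position: [0.6345, 0.1619, 0.0122]
tcp_rot: [[-0.972, -0.001, 0.236], [-0.236, -0.0, -0.972], [0.001, -1.0, -0.0]]
force: [-0.3, -0.5, -0.8]
opening: 1.003
```

Request:
{"method": "arm_command", "body": {
  "translation": [
    [0,0.04,0],
    [0,0.06,0],
    [0,0.06,0]
  ],
  "rotation": [
    [0,0,0],
    [0,0,0],
    [0,0,0]
  ],
  "grip": [-1,-1,-1]
}}

```text
time_s: 12.15
position: [0.6347, 0.1619, 0.0077]
tcp_rot: [[-0.972, -0.001, 0.236], [-0.236, -0.0, -0.972], [0.001, -1.0, -0.0]]
force: [0.8, 0.1, 0.7]
opening: 1.0
```

Request:
{"method": "arm_command", "body": {
  "translation": [
    [0,0.03,0],
    [0,0.06,0],
    [0,0.06,0]
  ],
  "rotation": [
    [0,0,0],
    [0,0,0],
    [0,0,0]
  ],
  "grip": [-1,-1,-1]
}}

```text
time_s: 12.45
position: [0.6346, 0.1619, 0.0028]
tcp_rot: [[-0.972, -0.001, 0.236], [-0.236, -0.0, -0.972], [0.001, -1.0, -0.0]]
force: [-0.3, -0.4, 0.2]
opening: 1.002
```

Request:
{"method": "arm_command", "body": {
  "translation": [
    [0,0,0],
    [0,0,0],
    [0,0,0],
    [0,0,0],
    [0,0,0]
  ],
  "rotation": [
    [0,0,0],
    [0,0,0],
    [0,0,0],
    [0,0,0],
    [0,0,0]
  ],
  "grip": [0,0,0,0,0]
}}

```text
time_s: 12.95
position: [0.635, 0.1619, 0.0034]
tcp_rot: [[-0.972, 0.0, 0.236], [-0.236, 0.0, -0.972], [-0.0, -1.0, 0.0]]
force: [-0.2, 0.6, -0.1]
opening: 0.756
```

It stalled at 0.756, which is 66 mm, so the ring is gripped. Lifting slowly, then a look.

Request:
{"method": "arm_command", "body": {
  "translation": [
    [0,0,0],
    [0,0,0],
    [0,-0.1,0],
    [0,-0.3,0],
    [0,-0.6,0]
  ],
  "rotation": [
    [0,0,0],
    [0,0,0],
    [0,0,0],
    [0,0,0],
    [0,0,0]
  ],
  "grip": [1,1,1,1,1]
}}

```text
time_s: 13.45
position: [0.6339, 0.1619, 0.0514]
tcp_rot: [[-0.972, -0.003, 0.236], [-0.236, -0.0, -0.972], [0.003, -1.0, -0.0]]
force: [1.0, -0.2, -1.0]
opening: 0.755
```

Request:
{"method": "arm_command", "body": {
  "translation": [
    [0,-0.5,0],
    [0,-1,0],
    [0,-1,0]
  ],
  "rotation": [
    [0,0,0],
    [0,0,0],
    [0,0,0]
  ],
  "grip": [1,1,1]
}}

```text
time_s: 13.75
position: [0.64, 0.1626, 0.1394]
tcp_rot: [[-0.972, 0.015, 0.236], [-0.236, 0.001, -0.972], [-0.015, -1.0, 0.002]]
force: [1.2, -0.2, -0.5]
opening: 0.754
```

Request:
{"method": "arm_command", "body": {
  "translation": [
    [0,-0.2,0],
    [0,-0.2,0],
    [0,-0.2,0]
  ],
  "rotation": [
    [0,0,0],
    [0,0,0],
    [0,0,0]
  ],
  "grip": [1,1,1]
}}

```text
time_s: 14.05
position: [0.6349, 0.162, 0.1475]
tcp_rot: [[-0.972, 0.001, 0.236], [-0.236, 0.0, -0.972], [-0.001, -1.0, 0.0]]
force: [-0.3, 1.5, -0.8]
opening: 0.756
```

Run:
```python
from h import *
s=st(); w=cap('wrist'); cv2.imwrite('pics/w7.png',w['image'])
for r in pts(w,'wrist','jig_mid',.006): print(*r)
print(go([.4595,.266,.15],s))
# spindle tip/board in scene & top
for n in('top','scene'):
    c=cap(n); cv2.imwrite(f'pics/{n}7.png',c['image'])
    for r in pts(c,n,'jig_mid',.006): print(n,*r)
```

```text
t 14.05 p [0.6349 0.162  0.1475] open 0.756 F [-0.3  1.5 -0.8]
[[-0.972  0.001  0.236]
 [-0.236  0.    -0.972]
 [-0.001 -1.     0.   ]]
q [ 4.6 36.8 81.   0.  62.1 80.9]
0.23 [478.7 174.7] [ 0.6919 -0.0085  0.006 ]
(array([ 1.824, -0.032, -1.78 ]), array([0., 0., 0.]))
top 0.27 [349.7 157.8] [ 0.6589 -0.0114  0.006 ]
scene 0.66 [386.4 211.8] [0.4578 0.2656 0.006 ]
```

View pics/w7.png

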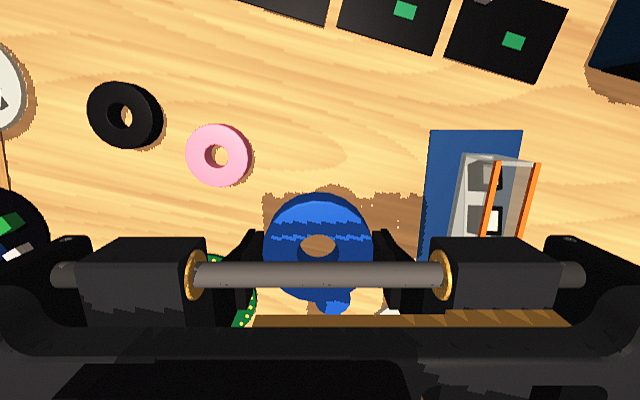

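Ring is held (opening 0.756, visible between the fingers). Next I move in front of the jig so the wrist camera can see the spindle.

Request:
{"method": "arm_command", "body": {
  "translation": [
    [0.4,0,-0.25],
    [0.8,0,-0.49]
  ],
  "rotation": [
    [0,0,0],
    [0,0,0]
  ],
  "grip": [1,1]
}}

```text
time_s: 14.55
position: [0.5633, 0.1848, 0.1466]
tcp_rot: [[-0.972, -0.0, 0.234], [-0.234, 0.0, -0.972], [0.0, -1.0, -0.0]]
force: [-0.4, 0.4, -0.5]
opening: 0.755
```

Request:
{"method": "arm_command", "body": {
  "translation": [
    [0.4,0,-0.25],
    [0.8,0,-0.49]
  ],
  "rotation": [
    [0,0,0],
    [0,0,0]
  ],
  "grip": [1,1]
}}

```text
time_s: 14.75
position: [0.4906, 0.2083, 0.1469]
tcp_rot: [[-0.972, -0.0, 0.235], [-0.235, 0.0, -0.972], [0.0, -1.0, -0.0]]
force: [0.1, 0.9, -0.2]
opening: 0.754
```

Request:
{"method": "arm_command", "body": {
  "translation": [
    [0.4,0,-0.25],
    [0.8,0,-0.49]
  ],
  "rotation": [
    [0,0,0],
    [0,0,0]
  ],
  "grip": [1,1]
}}

```text
time_s: 14.95
position: [0.4193, 0.2313, 0.1471]
tcp_rot: [[-0.972, -0.0, 0.235], [-0.235, 0.0, -0.972], [0.0, -1.0, -0.0]]
force: [0.4, 0.5, -0.4]
opening: 0.755
```

Request:
{"method": "arm_command", "body": {
  "translation": [
    [0.4,0,-0.25],
    [0.8,0,-0.49],
    [0.8,0,-0.49],
    [0.8,0,-0.49]
  ],
  "rotation": [
    [0,0,0],
    [0,0,0],
    [0,0,0],
    [0,0,0]
  ],
  "grip": [1,1,1,1]
}}

```text
time_s: 15.35
position: [0.3491, 0.2544, 0.1474]
tcp_rot: [[-0.971, 0.001, 0.237], [-0.237, 0.0, -0.971], [-0.001, -1.0, 0.0]]
force: [0.7, 0.0, -0.1]
opening: 0.758
```

Run:
```python
from h import *
s=st(); w=cap('wrist'); cv2.imwrite('pics/w8.png',w['image'])
for r in pts(w,'wrist','jig_mid',.006): print(*r)
m=cv2.inRange(cv2.cvtColor(w['image'],cv2.COLOR_BGR2HSV),(50,90,30),(85,255,220)); m=cv2.morphologyEx(m,cv2.MORPH_CLOSE,np.ones((7,7)))
N,l,S,ce=cv2.connectedComponentsWithStats(m)
for i in range(1,N):
    if S[i,4]>500:
        cn=max(cv2.findContours((l==i).astype(np.uint8),0,1)[0],key=cv2.contourArea)
        e=cv2.fitEllipse(cv2.convexHull(cn)); print(S[i],e,at(w,e[0],.006))
        # world-plane circle fit
        h=cv2.convexHull(cn)[:,0,:].astype(float); P=np.array([at(w,p,.006)[:2] for p in h]); print(cv2.minEnclosingCircle(P.astype(np.float32)))
```

```text
t 15.35 p [0.3491 0.2544 0.1474] open 0.758 F [ 0.7  0.  -0.1]
[[-0.971  0.001  0.237]
 [-0.237  0.    -0.971]
 [-0.001 -1.     0.   ]]
q [ 21.2  22.1 113.   -0.   44.9  97.5]
0.78 [339.8  80.3] [0.4637 0.2586 0.006 ]
[  278    11   118   128 10670] ((336.7822265625, 74.7199478149414), (117.80339050292969, 127.43922424316406), 6.507092475891113) [0.468  0.2628 0.006 ]
((0.4647415280342102, 0.2620123028755188), 0.05982179939746857)
```

View pics/w8.png

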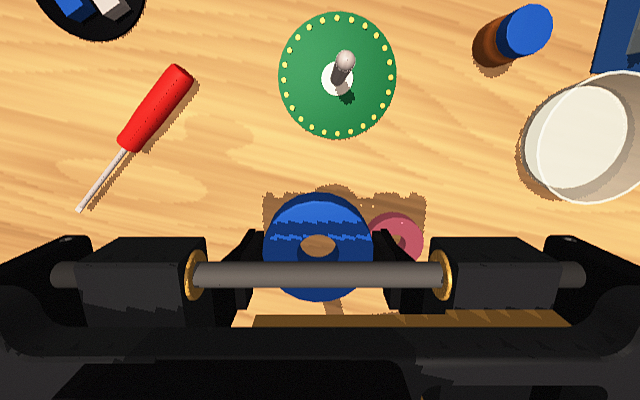

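The wrist view shows the board as a clean circle, about 60 mm radius, centred at (0.465, 0.262). The spindle tip is at pixel (346,60) and the held ring's hole at (319,245). I'll compare tip and hole.

Run:
```python
from h import *
s=st(); w=cap('wrist')
print('tip',at(w,(346,59),.100),at(w,(338,78),.006))
im=w['image']; m=cv2.inRange(cv2.cvtColor(im,cv2.COLOR_BGR2HSV),(100,100,40),(125,255,255))
N,l,S,ce=cv2.connectedComponentsWithStats(m)
# hole: non-blue component inside the ring, above bar
sub=(m[225:262,290:350]==0).astype(np.uint8); N2,l2,S2,c2=cv2.connectedComponentsWithStats(sub)
for i in range(1,N2): print(S2[i]+[290,225,0,0,0],c2[i]+[290,225])
zt=s['position'][2]-.0034+.022
for px in((318,192),(263,240),(374,240)): print(px,at(w,px,zt))
# expected hole-top centre pixel if ring centred on TCP
Rm=np.array(s['tcp_rot']);H=np.linalg.inv(np.array(w['hand_eye']))
for a in range(0,360,45):
    p=Rm.T@np.array([.033*np.cos(np.radians(a)),.033*np.sin(np.radians(a)),zt-s['position'][2]]); q=H[:3,:3]@p+H[:3,3]; u=w['mtx']@q; print(a,(u[:2]/u[2]).round(1))
print(go([.4645,.262,.1474],s))
```

```text
t 15.45 p [0.351  0.2544 0.1475] open 0.76 F [ 0.8 -0.2 -0.7]
[[-0.972  0.002  0.235]
 [-0.235  0.001 -0.972]
 [-0.002 -1.    -0.   ]]
q [ 21.1  22.2 112.8  -0.   44.9  97.5]
tip [0.4676 0.2616 0.1   ] [0.4676 0.2606 0.006 ]
[300 234  36  24 622] [317.5643 245.3328]
[298 261  26   1  26] [310.5 261. ]
[325 261  13   1  13] [331. 261.]
(318, 192) [0.3865 0.2621 0.1661]
(263, 240) [0.3513 0.2861 0.1661]
(374, 240) [0.3664 0.224  0.1661]
0 [330.5 199.4]
45 [285.5 206.1]
90 [260.8 240. ]
135 [269.5 278.5]
180 [303.9 300. ]
225 [344.7 294.4]
270 [370.8 264.3]
315 [366.1 224.7]
(array([-1.401,  0.004,  0.241]), array([0., 0., 0.]))
```

Run:
```python
from h import *
for n,box in(('top',(210,195,275,262)),('scene',(355,180,415,235)),('wrist',(250,0,420,160))):
    c=cap(n); c['image']=c['image'] if n!='top' else cv2.imread('pics/top0.png')
    m=cv2.inRange(cv2.cvtColor(c['image'],cv2.COLOR_BGR2HSV),(45,80,25),(90,255,220))
    k=np.zeros_like(m); x0,y0,x1,y1=box; k[y0:y1,x0:x1]=m[y0:y1,x0:x1]
    N,l,S,ce=cv2.connectedComponentsWithStats(k); i=1+np.argmax(S[1:,4])
    cn=max(cv2.findContours((l==i).astype(np.uint8),0,1)[0],key=cv2.contourArea)
    P=np.array([at(c,p,.006)[:2] for p in cv2.convexHull(cn)[:,0,:].astype(float)]).astype(np.float32)
    print(n,S[i],cv2.minEnclosingCircle(P),cv2.fitEllipse(P))
    if n=='wrist': print(c['st']['position'])
```

```text
top [ 221  207   45   45 1324] ((0.46496880054473877, 0.26356419920921326), 0.058586787432432175) ((0.4652242660522461, 0.26331523060798645), (0.11526444554328918, 0.11649441719055176), 114.07411193847656)
scene [367 200  36  29 548] ((0.4675263464450836, 0.26140329241752625), 0.05522795766592026) ((0.4672282636165619, 0.2616855204105377), (0.1009763777256012, 0.11146015673875809), 98.94357299804688)
wrist [  277    13   118   128 10054] ((0.4647616147994995, 0.2619641125202179), 0.059955667704343796) ((0.46477729082107544, 0.2620042562484741), (0.11912644654512405, 0.11944892257452011), 164.2482452392578)
[0.3507 0.2539 0.1473]
```

Three cameras agree on the jig at about (0.4655, 0.2622). Moving over it.

Request:
{"method": "arm_command", "body": {
  "translation": [
    [-0.4,0,0.07],
    [-0.71,0,0.12]
  ],
  "rotation": [
    [0,0,0],
    [0,0,0]
  ],
  "grip": [1,1]
}}

```text
time_s: 15.85
position: [0.4084, 0.258, 0.1473]
tcp_rot: [[-0.972, 0.001, 0.235], [-0.235, 0.0, -0.972], [-0.001, -1.0, -0.0]]
force: [0.1, 1.0, -0.1]
opening: 0.752
```

Request:
{"method": "arm_command", "body": {
  "translation": [
    [-0.4,0,0.07],
    [-0.71,0,0.12],
    [-0.71,0.2,0.12],
    [-0.71,0.3,0.12],
    [-0.71,0.3,0.12]
  ],
  "rotation": [
    [0,0,0],
    [0,0,0],
    [0,0,0],
    [0,0,0],
    [0,0,0]
  ],
  "grip": [1,1,1,1,1]
}}

```text
time_s: 16.35
position: [0.4626, 0.2613, 0.1217]
tcp_rot: [[-0.972, -0.005, 0.235], [-0.235, -0.001, -0.972], [0.005, -1.0, 0.0]]
force: [-0.4, 0.1, -0.9]
opening: 0.755
```

Run:
```python
from h import *
s=st(); print(go([.4655,.2622,.06],s)); w=cap('wrist'); cv2.imwrite('pics/w9.png',w['image'])
```

```text
t 16.35 p [0.4626 0.2613 0.1217] open 0.755 F [-0.4  0.1 -0.9]
[[-0.972 -0.005  0.235]
 [-0.235 -0.001 -0.972]
 [ 0.005 -1.     0.   ]]
q [ 17.4  30.8 100.4   0.   49.1  93.8]
(array([-0.042,  0.771, -0.003]), array([0., 0., 0.]))
```

View pics/w9.png

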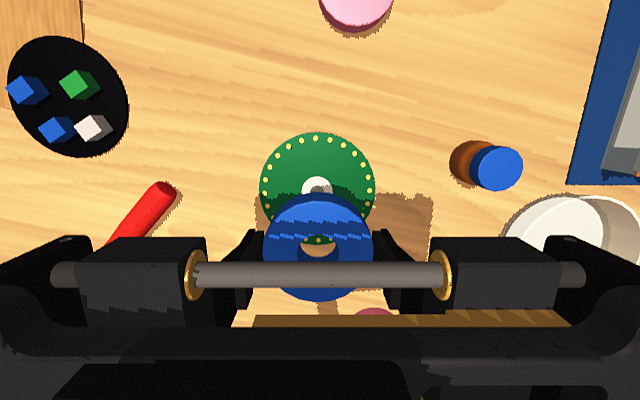

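The spindle foot (317,187) lines up with the ring's column. Descending onto it in steps and checking the force.

Request:
{"method": "arm_command", "body": {
  "translation": [
    [0,0,0],
    [0,0.1,0],
    [0,0.2,0],
    [0,0.25,0],
    [0,0.25,0]
  ],
  "rotation": [
    [0,0,0],
    [0,0,0],
    [0,0,0],
    [0,0,0],
    [0,0,0]
  ],
  "grip": [1,1,1,1,1]
}}

```text
time_s: 16.9
position: [0.4634, 0.262, 0.1024]
tcp_rot: [[-0.972, -0.002, 0.236], [-0.236, -0.001, -0.972], [0.002, -1.0, 0.0]]
force: [0.3, 0.4, 0.2]
opening: 0.751
```

Run:
```python
from h import *
s=st(); w=cap('wrist'); cv2.imwrite('pics/w10.png',w['image']); print(go([.4655,.2622,.06]))
h=w['image'][228:262,296:342]; print(cv2.cvtColor(h,cv2.COLOR_BGR2HSV)[4::4,22])
```

```text
t 16.9 p [0.4634 0.262  0.1024] open 0.751 F [0.3 0.4 0.2]
[[-0.972 -0.002  0.236]
 [-0.236 -0.001 -0.972]
 [ 0.002 -1.     0.   ]]
q [ 17.4  32.6 101.1   0.   46.4  93.8]
(array([-0.022,  0.534,  0.003]), array([0., 0., 0.]))
[[110 210 120]
 [ 11  50 163]
 [ 11  49 150]
 [  9  48 139]
 [ 18 177 194]
 [ 74 255  52]
 [ 13 129 136]
 [108 199  78]]
```

The grey spindle tip now shows inside the hole and there is no force, so the ring is threaded. Lowering further.

Request:
{"method": "arm_command", "body": {
  "translation": [
    [0,0.2,0],
    [0,0.4,0],
    [0,0.55,0],
    [0,0.55,0]
  ],
  "rotation": [
    [0,0,0],
    [0,0,0],
    [0,0,0],
    [0,0,0]
  ],
  "grip": [1,1,1,1]
}}

```text
time_s: 17.35
position: [0.4631, 0.2618, 0.0579]
tcp_rot: [[-0.972, -0.003, 0.236], [-0.236, -0.001, -0.972], [0.003, -1.0, 0.0]]
force: [-0.4, 0.4, -1.1]
opening: 0.753
```

Request:
{"method": "arm_command", "body": {
  "translation": [
    [0,0.04,0],
    [0,0.08,0],
    [0,0.08,0]
  ],
  "rotation": [
    [0,0,0],
    [0,0,0],
    [0,0,0]
  ],
  "grip": [1,1,1]
}}

```text
time_s: 17.65
position: [0.4643, 0.2622, 0.053]
tcp_rot: [[-0.972, 0.0, 0.236], [-0.236, 0.0, -0.972], [-0.0, -1.0, -0.0]]
force: [0.5, 0.4, -1.4]
opening: 0.755
```

No contact at the stated body height either, so the whole gripper sits higher than stated. I'll lower a bit more, release, and rise.

Request:
{"method": "arm_command", "body": {
  "translation": [
    [0,0.05,0],
    [0,0.1,0],
    [0,0.15,0],
    [0,0.15,0]
  ],
  "rotation": [
    [0,0,0],
    [0,0,0],
    [0,0,0],
    [0,0,0]
  ],
  "grip": [1,1,1,1]
}}

```text
time_s: 18.05
position: [0.4637, 0.262, 0.0402]
tcp_rot: [[-0.972, -0.001, 0.236], [-0.236, -0.0, -0.972], [0.001, -1.0, 0.0]]
force: [-0.2, 0.1, -0.8]
opening: 0.752
```

Request:
{"method": "arm_command", "body": {
  "translation": [
    [0,0,0],
    [0,0,0],
    [0,0,0],
    [0,0,0],
    [0,0,0]
  ],
  "rotation": [
    [0,0,0],
    [0,0,0],
    [0,0,0],
    [0,0,0],
    [0,0,0]
  ],
  "grip": [-1,-1,-1,-1,-1]
}}

```text
time_s: 18.55
position: [0.4642, 0.2622, 0.041]
tcp_rot: [[-0.972, 0.0, 0.236], [-0.236, 0.0, -0.972], [-0.0, -1.0, -0.0]]
force: [-0.3, -0.5, -0.0]
opening: 0.987
```

Request:
{"method": "arm_command", "body": {
  "translation": [
    [0,-0.5,0],
    [0,-1,0],
    [0,-1,0]
  ],
  "rotation": [
    [0,0,0],
    [0,0,0],
    [0,0,0]
  ],
  "grip": [-1,-1,-1]
}}

```text
time_s: 18.85
position: [0.4678, 0.2634, 0.1254]
tcp_rot: [[-0.972, 0.01, 0.236], [-0.236, 0.003, -0.972], [-0.011, -1.0, -0.001]]
force: [1.0, 0.6, -0.0]
opening: 0.998
```

Request:
{"method": "arm_command", "body": {
  "translation": [
    [0,-0.5,0],
    [0,-0.8,0],
    [0,-0.8,0]
  ],
  "rotation": [
    [0,0,0],
    [0,0,0],
    [0,0,0]
  ],
  "grip": [-1,-1,-1]
}}

```text
time_s: 19.15
position: [0.4664, 0.2629, 0.1879]
tcp_rot: [[-0.972, 0.007, 0.236], [-0.236, 0.002, -0.972], [-0.007, -1.0, -0.001]]
force: [0.7, -0.0, -0.6]
opening: 0.997
```

Run:
```python
from h import *
s=st()
for n,zz in(('top',.028),('scene',.028)):
    c=cap(n); cv2.imwrite(f'pics/{n}11.png',c['image']); hsv=cv2.cvtColor(c['image'],cv2.COLOR_BGR2HSV)
    for nm,lo,hi,z in(('blue',(105,120,70),(125,255,255),zz),('yel',(22,140,90),(34,255,255),.022)):
        m=cv2.inRange(hsv,lo,hi); N,l,S,ce=cv2.connectedComponentsWithStats(m)
        for i in range(1,N):
            p=at(c,ce[i],z)
            if S[i,4]>50 and .3<p[0]<.75 and -.45<p[1]<.45: print(n,nm,S[i],p)
print(go([.593,-.329,.17],s))
```

```text
t 19.15 p [0.4664 0.2629 0.1879] open 0.997 F [ 0.7 -0.  -0.6]
[[-0.972  0.007  0.236]
 [-0.236  0.002 -0.972]
 [-0.007 -1.    -0.001]]
q [17.4 25.2 96.9  0.  57.5 93.8]
top blue [351 128  24  73 249] [ 0.6024 -0.0497  0.028 ]
top blue [325 132  14  19 107] [0.7013 0.0352 0.028 ]
top blue [292 195  14  14 156] [0.535  0.1219 0.028 ]
top blue [245 225  11  16 107] [0.454  0.2427 0.028 ]
top yel [460 173  21  21 292] [ 0.5924 -0.3269  0.022 ]
scene blue [325 201  12   8  78] [0.51   0.1131 0.028 ]
scene blue [375 204  23  13 164] [0.4755 0.2644 0.028 ]
scene yel [173 180  18  13 150] [ 0.5953 -0.3292  0.022 ]
(array([0.208, 0.218, 7.564]), array([0., 0., 0.]))
```

Scene view puts the blue ring on the jig. Moving to the yellow ring at about (0.594, -0.328).

Request:
{"method": "arm_command", "body": {
  "translation": [
    [0.01,0,0.5],
    [0.02,0,1],
    [0.02,0,1]
  ],
  "rotation": [
    [0,0,0],
    [0,0,0],
    [0,0,0]
  ],
  "grip": [-1,-1,-1]
}}

```text
time_s: 19.55
position: [0.4812, 0.1804, 0.183]
tcp_rot: [[-0.973, -0.003, 0.231], [-0.231, -0.002, -0.973], [0.004, -1.0, 0.001]]
force: [0.7, 0.6, -0.3]
opening: 0.999
```

Request:
{"method": "arm_command", "body": {
  "translation": [
    [0.01,0,0.5],
    [0.02,0,1]
  ],
  "rotation": [
    [0,0,0],
    [0,0,0]
  ],
  "grip": [-1,-1]
}}

```text
time_s: 19.75
position: [0.4975, 0.106, 0.1832]
tcp_rot: [[-0.971, -0.003, 0.238], [-0.238, 0.0, -0.971], [0.003, -1.0, -0.001]]
force: [-0.2, -0.1, 0.1]
opening: 0.999
```

Request:
{"method": "arm_command", "body": {
  "translation": [
    [0.01,0,0.5],
    [0.02,0,1]
  ],
  "rotation": [
    [0,0,0],
    [0,0,0]
  ],
  "grip": [-1,-1]
}}

```text
time_s: 19.95
position: [0.515, 0.0272, 0.1833]
tcp_rot: [[-0.972, -0.003, 0.236], [-0.236, 0.001, -0.972], [0.003, -1.0, -0.002]]
force: [0.7, -0.1, 0.5]
opening: 0.995
```

Request:
{"method": "arm_command", "body": {
  "translation": [
    [0.01,0,0.5],
    [0.02,0,1]
  ],
  "rotation": [
    [0,0,0],
    [0,0,0]
  ],
  "grip": [-1,-1]
}}

```text
time_s: 20.15
position: [0.5324, -0.051, 0.1832]
tcp_rot: [[-0.972, -0.003, 0.236], [-0.236, 0.002, -0.972], [0.003, -1.0, -0.002]]
force: [0.3, 0.4, 0.4]
opening: 1.001
```

Request:
{"method": "arm_command", "body": {
  "translation": [
    [0.01,0,0.5],
    [0.02,0,1]
  ],
  "rotation": [
    [0,0,0],
    [0,0,0]
  ],
  "grip": [-1,-1]
}}

```text
time_s: 20.35
position: [0.5499, -0.129, 0.183]
tcp_rot: [[-0.972, -0.003, 0.235], [-0.236, 0.002, -0.972], [0.003, -1.0, -0.003]]
force: [0.6, -0.2, -0.6]
opening: 1.001
```

Request:
{"method": "arm_command", "body": {
  "translation": [
    [0.01,0,0.5],
    [0.02,0,1]
  ],
  "rotation": [
    [0,0,0],
    [0,0,0]
  ],
  "grip": [-1,-1]
}}

```text
time_s: 20.55
position: [0.5673, -0.207, 0.1828]
tcp_rot: [[-0.972, -0.003, 0.236], [-0.236, 0.002, -0.972], [0.002, -1.0, -0.003]]
force: [0.1, 0.7, 0.3]
opening: 0.998
```

Request:
{"method": "arm_command", "body": {
  "translation": [
    [0.01,0,0.5],
    [0.02,0,1]
  ],
  "rotation": [
    [0,0,0],
    [0,0,0]
  ],
  "grip": [-1,-1]
}}

```text
time_s: 20.75
position: [0.5847, -0.285, 0.1826]
tcp_rot: [[-0.972, -0.003, 0.236], [-0.236, 0.003, -0.972], [0.002, -1.0, -0.003]]
force: [0.3, -0.2, 0.6]
opening: 0.998
```

Request:
{"method": "arm_command", "body": {
  "translation": [
    [0.01,0.3,0.3],
    [0.02,0.6,0.5],
    [0.02,0.6,0.5],
    [0.02,0.6,0.5]
  ],
  "rotation": [
    [0,0,0],
    [0,0,0],
    [0,0,0],
    [0,0,0]
  ],
  "grip": [-1,-1,-1,-1]
}}

```text
time_s: 21.15
position: [0.5921, -0.3224, 0.1349]
tcp_rot: [[-0.972, -0.003, 0.235], [-0.235, 0.003, -0.972], [0.003, -1.0, -0.004]]
force: [0.5, 0.6, -0.2]
opening: 1.003
```

```bash
cat >> h.py <<'E'
def blobs(c,lo,hi,z,mn=300):
    m=cv2.inRange(cv2.cvtColor(c['image'],cv2.COLOR_BGR2HSV),lo,hi); m=cv2.morphologyEx(m,cv2.MORPH_CLOSE,np.ones((3,3)))
    N,l,S,ce=cv2.connectedComponentsWithStats(m); out=[]
    for i in range(1,N):
        if S[i,4]>mn:
            cn=max(cv2.findContours((l==i).astype(np.uint8),0,1)[0],key=cv2.contourArea)
            P=np.array([at(c,p,z)[:2] for p in cv2.convexHull(cn)[:,0,:].astype(float)]).astype(np.float32)
            cc,r=cv2.minEnclosingCircle(P); print(S[i],np.array(cc),round(r,4)); out.append(np.array(cc))
    return out
E
python3 - <<'E'
from h import *
s=st(); w=cap('wrist'); cv2.imwrite('pics/w12.png',w['image'])
b=blobs(w,(20,130,40),(35,255,255),.022)
for r in pts(w,'wrist','ring_57_c',.011): print(*r)
for p in b: print(go([p[0],p[1],.06],s))
c=cap('top'); cv2.imwrite('pics/top12.png',c['image'])
for n in('top','scene'):
  if n=='scene': c=cap('scene')
  for k,z in(('dish_a_mid',.004),('mat_mid',.003),('cup_c',.034),('cup_lip',.041)):
    for r in pts(c,n,k,z,2): print(n,k,*r)
E
```

```text
t 21.15 p [ 0.5921 -0.3224  0.1349] open 1.003 F [ 0.5  0.6 -0.2]
[[-0.972 -0.003  0.235]
 [-0.235  0.003 -0.972]
 [ 0.003 -1.    -0.004]]
q [-38.1  39.2  78.3   0.   62.9  38.3]
[ 299  166   55   55 2056] [ 0.5946 -0.331 ] 0.0291
0.97 [325.2 190.7] [ 0.595  -0.3301  0.011 ]
(array([-0.007,  0.936,  0.116]), array([0., 0., 0.]))
top mat_mid 0.57 [348.4 167.4] [ 0.6334 -0.0083  0.003 ]
top cup_c 0.83 [353.7 163.8] [ 0.6354 -0.0191  0.034 ]
top cup_c 0.62 [243.6 230.6] [0.4577 0.2578 0.034 ]
top cup_lip 0.86 [357.8 194.4] [ 0.5537 -0.0288  0.041 ]
top cup_lip 0.38 [243.9 227. ] [0.466  0.2563 0.041 ]
scene dish_a_mid 0.73 [221.7 167. ] [ 0.4585 -0.2762  0.004 ]
scene mat_mid 0.6 [270.7 231.9] [ 0.6452 -0.0098  0.003 ]
scene cup_c 0.64 [276.8 200.9] [ 0.5582 -0.0307  0.034 ]
scene cup_c 0.6 [267.4 221.4] [ 0.6381 -0.0206  0.034 ]
scene cup_lip 0.73 [277.7 198.8] [ 0.5559 -0.0285  0.041 ]
scene cup_lip 0.21 [387.2 209.6] [0.4828 0.2696 0.041 ]
```

Yellow ring at (0.595, -0.3305), radius 28.8 mm, which matches the 57 mm ring. Descending and gripping.

Request:
{"method": "arm_command", "body": {
  "translation": [
    [0,0.3,0.11],
    [0,0.6,0.11],
    [0,0.9,0.11],
    [0,0.9,0.11]
  ],
  "rotation": [
    [0,0,0],
    [0,0,0],
    [0,0,0],
    [0,0,0]
  ],
  "grip": [-1,-1,-1,-1]
}}

```text
time_s: 22.15
position: [0.5925, -0.3308, 0.0611]
tcp_rot: [[-0.972, -0.006, 0.235], [-0.235, 0.005, -0.972], [0.005, -1.0, -0.006]]
force: [-0.1, 1.3, -0.8]
opening: 0.998
```

Request:
{"method": "arm_command", "body": {
  "translation": [
    [0,0.3,0],
    [0,0.55,0],
    [0,0.74,0],
    [0,0.74,0]
  ],
  "rotation": [
    [0,0,0],
    [0,0,0],
    [0,0,0],
    [0,0,0]
  ],
  "grip": [-1,-1,-1,-1]
}}

```text
time_s: 22.55
position: [0.5941, -0.3317, 0.0041]
tcp_rot: [[-0.972, -0.003, 0.236], [-0.236, 0.002, -0.972], [0.002, -1.0, -0.003]]
force: [-1.2, 0.7, 0.5]
opening: 0.998
```

Request:
{"method": "arm_command", "body": {
  "translation": [
    [0,0,0],
    [0,0,0],
    [0,0,0],
    [0,0,0],
    [0,0,0]
  ],
  "rotation": [
    [0,0,0],
    [0,0,0],
    [0,0,0],
    [0,0,0],
    [0,0,0]
  ],
  "grip": [0.2,0.2,0.2,0.2,0.2]
}}

```text
time_s: 23.05
position: [0.5953, -0.3326, 0.0064]
tcp_rot: [[-0.972, 0.001, 0.236], [-0.236, -0.0, -0.972], [-0.001, -1.0, 0.0]]
force: [-0.3, 1.1, 2.8]
opening: 0.645
```

Request:
{"method": "arm_command", "body": {
  "translation": [
    [0,0,0],
    [0,0,0],
    [0,0,0]
  ],
  "rotation": [
    [0,0,0],
    [0,0,0],
    [0,0,0]
  ],
  "grip": [0.2,0.2,0.2]
}}

```text
time_s: 23.35
position: [0.5954, -0.3325, 0.0064]
tcp_rot: [[-0.972, 0.0, 0.236], [-0.236, -0.0, -0.972], [-0.0, -1.0, 0.0]]
force: [0.2, 2.1, 6.1]
opening: 0.641
```

The upward force of 6 N suggests the tips are biting the ring's top edge. I'll open slightly, go about 7 mm lower, and regrip.

Request:
{"method": "arm_command", "body": {
  "translation": [
    [0,0,0],
    [0,0,0],
    [0,0,0],
    [0,0.05,0],
    [0,0.09,0]
  ],
  "rotation": [
    [0,0,0],
    [0,0,0],
    [0,0,0],
    [0,0,0],
    [0,0,0]
  ],
  "grip": [-0.8,-0.8,-0.8,-0.8,-0.8]
}}

```text
time_s: 23.85
position: [0.5949, -0.3325, -0.0022]
tcp_rot: [[-0.972, -0.0, 0.235], [-0.235, 0.0, -0.972], [0.0, -1.0, -0.0]]
force: [0.4, 0.3, -0.2]
opening: 0.888
```

Request:
{"method": "arm_command", "body": {
  "translation": [
    [0,0,0],
    [0,0,0]
  ],
  "rotation": [
    [0,0,0],
    [0,0,0]
  ],
  "grip": [-0.8,-0.8]
}}

```text
time_s: 24.05
position: [0.5949, -0.3324, -0.002]
tcp_rot: [[-0.972, -0.001, 0.236], [-0.236, 0.0, -0.972], [0.0, -1.0, -0.001]]
force: [-0.2, -0.0, 0.2]
opening: 0.9
```

Run:
```python
from h import *
s=st(); w=cap('wrist'); cv2.imwrite('pics/w13.png',w['image'])
b=blobs(w,(20,130,40),(35,255,255),.022)
```

```text
t 24.05 p [ 0.5949 -0.3324 -0.002 ] open 0.9 F [-0.2 -0.   0.2]
[[-0.972 -0.001  0.236]
 [-0.236  0.    -0.972]
 [ 0.    -1.    -0.001]]
q [-38.6  49.9  80.8  -0.   49.4  37.8]
[ 269  203   98   59 4006] [ 0.5986 -0.3321] 0.0284
[283 287  71  15 695] [ 0.5755 -0.338 ] 0.0206
```

Request:
{"method": "arm_command", "body": {
  "translation": [
    [0,0,0],
    [0,0,0],
    [0,0,0],
    [0,0,0],
    [0,0,0]
  ],
  "rotation": [
    [0,0,0],
    [0,0,0],
    [0,0,0],
    [0,0,0],
    [0,0,0]
  ],
  "grip": [1,1,1,1,1]
}}

```text
time_s: 24.6
position: [0.5952, -0.3326, -0.0014]
tcp_rot: [[-0.972, 0.0, 0.236], [-0.236, -0.0, -0.972], [-0.0, -1.0, 0.0]]
force: [0.0, -1.1, 0.2]
opening: 0.654
```

Request:
{"method": "arm_command", "body": {
  "translation": [
    [0,0,0],
    [0,0,0]
  ],
  "rotation": [
    [0,0,0],
    [0,0,0]
  ],
  "grip": [1,1]
}}

```text
time_s: 24.8
position: [0.5952, -0.3326, -0.0014]
tcp_rot: [[-0.972, 0.0, 0.236], [-0.236, -0.0, -0.972], [-0.0, -1.0, 0.0]]
force: [0.3, -0.1, 1.1]
opening: 0.648
```

Request:
{"method": "arm_command", "body": {
  "translation": [
    [0,-0.1,0],
    [0,-0.3,0],
    [0,-0.6,0]
  ],
  "rotation": [
    [0,0,0],
    [0,0,0],
    [0,0,0]
  ],
  "grip": [1,1,1]
}}

```text
time_s: 25.1
position: [0.5943, -0.3319, 0.0465]
tcp_rot: [[-0.972, -0.002, 0.236], [-0.236, 0.002, -0.972], [0.002, -1.0, -0.002]]
force: [1.0, -0.4, -0.9]
opening: 0.65
```

Request:
{"method": "arm_command", "body": {
  "translation": [
    [0,-0.5,0],
    [0,-1,0],
    [0,-1,0]
  ],
  "rotation": [
    [0,0,0],
    [0,0,0],
    [0,0,0]
  ],
  "grip": [1,1,1]
}}

```text
time_s: 25.4
position: [0.5993, -0.3357, 0.135]
tcp_rot: [[-0.972, 0.012, 0.236], [-0.236, -0.009, -0.972], [-0.01, -1.0, 0.012]]
force: [1.6, -1.0, 0.1]
opening: 0.653
```

Request:
{"method": "arm_command", "body": {
  "translation": [
    [0,-0.3,0],
    [0,-0.3,0],
    [0,-0.3,0]
  ],
  "rotation": [
    [0,0,0],
    [0,0,0],
    [0,0,0]
  ],
  "grip": [1,1,1]
}}

```text
time_s: 25.7
position: [0.5952, -0.3326, 0.1509]
tcp_rot: [[-0.972, 0.001, 0.236], [-0.236, -0.001, -0.972], [-0.001, -1.0, 0.001]]
force: [-0.2, 0.6, -0.0]
opening: 0.65
```

Run:
```python
from h import *
s=st(); w=cap('wrist'); cv2.imwrite('pics/w14.png',w['image'])
b=blobs(w,(20,130,40),(35,255,255),s['position'][2]+.022)
print(go([.4655,.2622,.15],s))
```

```text
t 25.7 p [ 0.5952 -0.3326  0.1509] open 0.65 F [-0.2  0.6 -0. ]
[[-0.972  0.001  0.236]
 [-0.236 -0.001 -0.972]
 [-0.001 -1.     0.001]]
q [-38.6  38.5  76.6  -0.   64.8  37.8]
[ 269  203   98   59 4023] [ 0.5978 -0.3326] 0.0287
[283 288  70  13 650] [ 0.5745 -0.3382] 0.0205
(array([-0.176,  0.004, -7.608]), array([0., 0., 0.]))
```

Yellow ring is held (0.65, or 57 mm). Carrying it back to the jig.

Request:
{"method": "arm_command", "body": {
  "translation": [
    [-0.01,0,-0.5],
    [-0.02,0,-0.95],
    [-0.02,0,-0.95]
  ],
  "rotation": [
    [0,0,0],
    [0,0,0],
    [0,0,0]
  ],
  "grip": [1,1,1]
}}

```text
time_s: 26.05
position: [0.5756, -0.2524, 0.1482]
tcp_rot: [[-0.971, -0.007, 0.239], [-0.239, 0.006, -0.971], [0.005, -1.0, -0.008]]
force: [-0.3, -0.6, -0.8]
opening: 0.655
```

Request:
{"method": "arm_command", "body": {
  "translation": [
    [-0.01,0,-0.5],
    [-0.02,0,-0.95]
  ],
  "rotation": [
    [0,0,0],
    [0,0,0]
  ],
  "grip": [1,1]
}}

```text
time_s: 26.25
position: [0.5618, -0.1837, 0.1491]
tcp_rot: [[-0.972, -0.001, 0.234], [-0.234, 0.001, -0.972], [0.001, -1.0, -0.001]]
force: [0.3, 0.1, -0.7]
opening: 0.651
```

Request:
{"method": "arm_command", "body": {
  "translation": [
    [-0.01,0,-0.5],
    [-0.02,0,-0.95]
  ],
  "rotation": [
    [0,0,0],
    [0,0,0]
  ],
  "grip": [1,1]
}}

```text
time_s: 26.45
position: [0.5451, -0.1086, 0.1492]
tcp_rot: [[-0.972, -0.002, 0.235], [-0.235, 0.001, -0.972], [0.002, -1.0, -0.001]]
force: [1.0, -0.1, -1.1]
opening: 0.647
```

Request:
{"method": "arm_command", "body": {
  "translation": [
    [-0.01,0,-0.5],
    [-0.02,0,-0.95]
  ],
  "rotation": [
    [0,0,0],
    [0,0,0]
  ],
  "grip": [1,1]
}}

```text
time_s: 26.65
position: [0.5288, -0.0343, 0.1494]
tcp_rot: [[-0.972, -0.002, 0.235], [-0.235, 0.001, -0.972], [0.002, -1.0, -0.001]]
force: [0.8, -0.5, -0.8]
opening: 0.651
```

Request:
{"method": "arm_command", "body": {
  "translation": [
    [-0.01,0,-0.5],
    [-0.02,0,-0.95]
  ],
  "rotation": [
    [0,0,0],
    [0,0,0]
  ],
  "grip": [1,1]
}}

```text
time_s: 26.85
position: [0.5126, 0.0399, 0.1495]
tcp_rot: [[-0.972, -0.002, 0.235], [-0.235, 0.0, -0.972], [0.002, -1.0, -0.001]]
force: [1.3, 0.5, -0.7]
opening: 0.651
```

Request:
{"method": "arm_command", "body": {
  "translation": [
    [-0.01,0,-0.5],
    [-0.02,0,-0.95]
  ],
  "rotation": [
    [0,0,0],
    [0,0,0]
  ],
  "grip": [1,1]
}}

```text
time_s: 27.05
position: [0.4964, 0.1141, 0.1495]
tcp_rot: [[-0.972, -0.002, 0.235], [-0.235, -0.0, -0.972], [0.001, -1.0, -0.0]]
force: [0.5, -0.5, -0.6]
opening: 0.651
```

Request:
{"method": "arm_command", "body": {
  "translation": [
    [-0.01,0,-0.5],
    [-0.02,0,-0.95]
  ],
  "rotation": [
    [0,0,0],
    [0,0,0]
  ],
  "grip": [1,1]
}}

```text
time_s: 27.25
position: [0.4801, 0.1884, 0.1495]
tcp_rot: [[-0.972, -0.001, 0.236], [-0.236, -0.0, -0.972], [0.001, -1.0, -0.0]]
force: [0.4, 0.1, -0.5]
opening: 0.651
```

Request:
{"method": "arm_command", "body": {
  "translation": [
    [-0.01,0,-0.5],
    [-0.02,0,-0.95],
    [-0.02,0,-0.95],
    [-0.02,0,-0.95],
    [-0.02,0,-0.95]
  ],
  "rotation": [
    [0,0,0],
    [0,0,0],
    [0,0,0],
    [0,0,0],
    [0,0,0]
  ],
  "grip": [1,1,1,1,1]
}}

```text
time_s: 27.75
position: [0.4645, 0.2604, 0.1499]
tcp_rot: [[-0.972, -0.001, 0.235], [-0.235, -0.001, -0.972], [0.001, -1.0, 0.001]]
force: [0.8, -0.5, -1.0]
opening: 0.655
```

Run:
```python
from h import *
s=st(); print(go([.465,.2622,.11],s))
w=cap('wrist'); blobs(w,(50,90,30),(85,255,220),.006,1500); blobs(w,(100,120,60),(125,255,255),.028)
```

```text
t 27.75 p [0.4645 0.2604 0.1499] open 0.655 F [ 0.8 -0.5 -1. ]
[[-0.972 -0.001  0.235]
 [-0.235 -0.001 -0.972]
 [ 0.001 -1.     0.001]]
q [17.3 28.3 99.  -0.  52.7 93.7]
(array([-0.012,  0.498, -0.021]), array([0., 0., 0.]))
[ 263  133  106   89 4116] [0.4648 0.262 ] 0.0597
[ 544    0   88  181 6389] [0.6226 0.0087] 0.0931
[ 35  82  39  26 665] [0.499  0.5287] 0.018
[ 63 119  35  24 564] [0.4703 0.504 ] 0.0168
[ 453  145   47   41 1486] [0.5307 0.1079] 0.0243
[ 285  160   62   50 1921] [0.4652 0.2617] 0.0333
```

Blue lies flat on the board at (0.465, 0.262), radius 33 mm. Lowering the yellow ring onto the spindle.

Request:
{"method": "arm_command", "body": {
  "translation": [
    [-0.01,0.2,-0.02],
    [-0.01,0.4,-0.02],
    [-0.01,0.55,-0.02],
    [-0.01,0.69,-0.02],
    [-0.01,0.69,-0.02]
  ],
  "rotation": [
    [0,0,0],
    [0,0,0],
    [0,0,0],
    [0,0,0],
    [0,0,0]
  ],
  "grip": [1,1,1,1,1]
}}

```text
time_s: 28.3
position: [0.4639, 0.2621, 0.0937]
tcp_rot: [[-0.972, -0.003, 0.234], [-0.234, -0.001, -0.972], [0.003, -1.0, 0.0]]
force: [-1.5, 0.3, -1.2]
opening: 0.654
```

Run:
```python
from h import *
s=st(); w=cap('wrist'); cv2.imwrite('pics/w15.png',w['image'])
h=w['image'][225:264,296:342]; print(cv2.cvtColor(h,cv2.COLOR_BGR2HSV)[1::3,22].tolist())
print(cv2.cvtColor(h,cv2.COLOR_BGR2HSV)[16,::3].tolist())
```

```text
t 28.3 p [0.4639 0.2621 0.0937] open 0.654 F [-1.5  0.3 -1.2]
[[-0.972 -0.003  0.234]
 [-0.234 -0.001 -0.972]
 [ 0.003 -1.     0.   ]]
q [ 17.4  33.5 101.3  -0.   45.4  93.9]
[[21, 205, 190], [21, 201, 194], [21, 206, 191], [21, 204, 190], [29, 186, 255], [4, 28, 145], [10, 46, 150], [10, 48, 144], [10, 42, 134], [19, 188, 186], [69, 191, 64], [14, 147, 177], [150, 6, 40]]
[[21, 204, 191], [21, 203, 191], [20, 205, 184], [24, 195, 250], [20, 194, 170], [0, 26, 147], [2, 31, 154], [4, 27, 151], [178, 26, 139], [171, 25, 133], [16, 106, 144], [20, 212, 189], [20, 206, 181], [25, 197, 243], [21, 203, 196], [21, 203, 188]]
```

Grey spindle inside the yellow hole, no force. Lowering, releasing, rising.

Request:
{"method": "arm_command", "body": {
  "translation": [
    [0,0.2,0],
    [0,0.4,0],
    [0,0.6,0],
    [0,0.66,0],
    [0,0.66,0]
  ],
  "rotation": [
    [0,0,0],
    [0,0,0],
    [0,0,0],
    [0,0,0],
    [0,0,0]
  ],
  "grip": [1,1,1,1,1]
}}

```text
time_s: 28.85
position: [0.4647, 0.263, 0.0423]
tcp_rot: [[-0.972, -0.001, 0.236], [-0.236, -0.0, -0.972], [0.001, -1.0, 0.0]]
force: [-0.2, -0.8, 0.1]
opening: 0.65
```

Request:
{"method": "arm_command", "body": {
  "translation": [
    [0,0,0],
    [0,0,0],
    [0,0,0],
    [0,0,0],
    [0,0,0]
  ],
  "rotation": [
    [0,0,0],
    [0,0,0],
    [0,0,0],
    [0,0,0],
    [0,0,0]
  ],
  "grip": [-0.9,-0.9,-0.9,-0.9,-0.9]
}}

```text
time_s: 29.35
position: [0.4649, 0.2632, 0.0428]
tcp_rot: [[-0.972, 0.001, 0.236], [-0.236, 0.0, -0.972], [-0.001, -1.0, -0.0]]
force: [-0.6, 0.2, -0.3]
opening: 0.93
```

Request:
{"method": "arm_command", "body": {
  "translation": [
    [0,-0.5,0],
    [0,-1,0],
    [0,-1,0]
  ],
  "rotation": [
    [0,0,0],
    [0,0,0],
    [0,0,0]
  ],
  "grip": [-0.9,-0.9,-0.9]
}}

```text
time_s: 29.65
position: [0.4684, 0.2644, 0.1271]
tcp_rot: [[-0.972, 0.01, 0.236], [-0.236, 0.003, -0.972], [-0.011, -1.0, -0.001]]
force: [1.4, -0.1, 0.9]
opening: 0.947
```

Request:
{"method": "arm_command", "body": {
  "translation": [
    [0,-0.5,0],
    [0,-0.8,0],
    [0,-0.8,0]
  ],
  "rotation": [
    [0,0,0],
    [0,0,0],
    [0,0,0]
  ],
  "grip": [-0.9,-0.9,-0.9]
}}

```text
time_s: 29.95
position: [0.4669, 0.2639, 0.1895]
tcp_rot: [[-0.972, 0.007, 0.236], [-0.236, 0.002, -0.972], [-0.007, -1.0, -0.001]]
force: [0.3, -0.3, -0.4]
opening: 0.948
```

Run:
```python
from h import *
s=st(); w=cap('wrist'); cv2.imwrite('pics/w16.png',w['image'])
print('y'); blobs(w,(20,130,40),(35,255,255),.05); print('b'); blobs(w,(100,120,60),(125,255,255),.028)
print(go([.60,-.02,.19],s))
t=cap('top'); c=cap('scene'); cv2.imwrite('pics/top16.png',t['image']); cv2.imwrite('pics/scene16.png',c['image'])
a=cv2.resize(t['image'][110:270,190:510],None,fx=2.4,fy=2.4,interpolation=cv2.INTER_CUBIC)
b=cv2.resize(c['image'][130:290,140:460],None,fx=2.4,fy=2.4,interpolation=cv2.INTER_CUBIC)
cv2.imwrite('pics/duo16.png',cv2.resize(np.vstack([a,b]),None,fx=.78,fy=.78));
```

```text
t 29.95 p [0.4669 0.2639 0.1895] open 0.948 F [ 0.3 -0.3 -0.4]
[[-0.972  0.007  0.236]
 [-0.236  0.002 -0.972]
 [-0.007 -1.    -0.001]]
q [17.5 25.1 96.7  0.  57.7 93.9]
y
[ 293  165   50   51 1559] [0.4655 0.263 ] 0.0294
b
[ 522    0  118  178 6179] [0.6324 0.0086] 0.1017
[ 73  90  32  24 472] [0.4986 0.5308] 0.017
[ 97 123  30  21 408] [0.4701 0.5046] 0.0165
[ 439  146   41   36 1104] [0.5315 0.1093] 0.0236
[292 160  54  42 342] [0.4653 0.2617] 0.0332
(array([-0.78 , -0.003,  3.841]), array([0., 0., 0.]))
```

View pics/duo16.png

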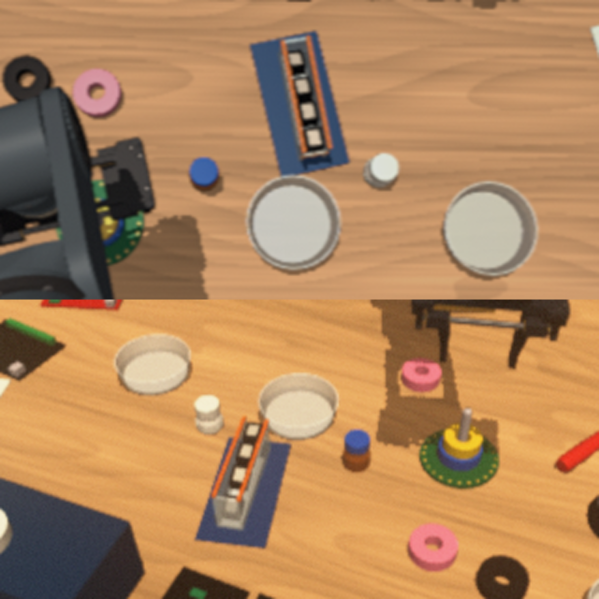

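Scene shows yellow on blue on the spindle, seated flat, and no red or white ring. The top view shows mat, cup and both dishes clearly. Now measuring cup, mat and dishes.

Run:
```python
from h import *
t=cap('top'); c=cap('scene'); im=t['image']; hsv=cv2.cvtColor(im,cv2.COLOR_BGR2HSV)
def rect(c,m,z):
    ys,xs=np.nonzero(m); P=np.array([at(c,(x,y),z)[:2] for x,y in zip(xs,ys)],np.float32); r=cv2.minAreaRect(P); return len(P),np.array(r[0]),np.array(r[1]),r[2],P
for nm,cc,box in(('top',t,(318,120,380,205)),('scene',c,(240,185,300,265))):
    h=cv2.cvtColor(cc['image'],cv2.COLOR_BGR2HSV); k=np.zeros(h.shape[:2],np.uint8); x0,y0,x1,y1=box; k[y0:y1,x0:x1]=1
    for lab,lo,hi,z in(('mat',(100,110,30),(125,255,200),.003),('orange',(3,140,120),(17,255,255),.068)):
        m=cv2.inRange(h,lo,hi)*k; N,l,S,ce=cv2.connectedComponentsWithStats((m>0).astype(np.uint8)); m=np.isin(l,[i for i in range(1,N) if S[i,4]>25])
        n,ctr,sz,ang,P=rect(cc,m,z); d=np.linalg.eigh(np.cov(P.T))[1][:,1]; print(nm,lab,n,ctr,sz,round(ang,1),'dir',d)
for nm,px in(('b',(346.5,228.6)),('a',(451.7,232.3))): print('dish',nm,at(t,px,.036))
g=cv2.GaussianBlur(cv2.cvtColor(im,cv2.COLOR_BGR2GRAY),(3,3),0)
ci=cv2.HoughCircles(cv2.resize(g,None,fx=3,fy=3),cv2.HOUGH_GRADIENT,1.5,150,param1=120,param2=40,minRadius=60,maxRadius=85)
for x,y,r in ci[0][:6]: 
    p=at(t,(x/3,y/3),.036); q=at(t,(x/3+r/3,y/3),.036); print('circ',(x/3,y/3,r/3),p,np.linalg.norm(p-q))
for k,z in(('cup_lip',.041),('cup_c',.034),('dish_a_mid',.004)):
    for r in pts(t,'top',k,z,2): print('top',k,*r)
```

```text
top mat 1025 [ 0.6403 -0.0114] [0.1935 0.0922] 13.5 dir [-0.9227 -0.3855]
top orange 238 [ 0.6371 -0.0135] [0.1534 0.0388] 10.8 dir [-0.9821 -0.1882]Traceback (most recent call last):
  File "<stdin>", line 9, in <module>
  File "<stdin>", line 4, in rect
cv2.error: OpenCV(4.12.0) /io/opencv/modules/imgproc/src/convhull.cpp:143: error: (-215:Assertion failed) total >= 0 && (depth == CV_32F || depth == CV_32S) in function 'convexHull'
```

Run:
```python
from h import *
t=cap('top'); im=t['image']; s=bot.read_state()
for nm,px in(('b',(346.5,228.6)),('a',(451.7,232.3))): print('dish',nm,at(t,px,.036))
g=cv2.GaussianBlur(cv2.cvtColor(im,cv2.COLOR_BGR2GRAY),(3,3),0)
ci=cv2.HoughCircles(cv2.resize(g,None,fx=3,fy=3),cv2.HOUGH_GRADIENT,1.5,150,param1=120,param2=40,minRadius=60,maxRadius=85)
for x,y,r in ci[0][:6]: 
    p=at(t,(x/3,y/3),.036); q=at(t,(x/3+r/3,y/3),.036); print('circ',(x/3,y/3,r/3),p,np.linalg.norm(p-q))
for k,z in(('cup_lip',.041),('cup_c',.034)):
    for r in pts(t,'top',k,z,2): print('top',k,*r)
a=np.radians(10.9); Rt=np.array([[-np.cos(a),0,np.sin(a)],[-np.sin(a),0,-np.cos(a)],[0,-1,0]])
print(go([.638,-.0135,.15],s,Rt))
```

```text
dish b [ 0.4664 -0.0005  0.036 ]
dish a [ 0.4611 -0.2682  0.036 ]
circ (np.float32(345.25), np.float32(229.25), np.float32(20.199999)) [0.4647 0.0026 0.036 ] 0.05112317984751008
circ (np.float32(145.75), np.float32(216.75), np.float32(21.449999)) [0.4885 0.5019 0.036 ] 0.052994913827224446
circ (np.float32(140.75), np.float32(150.25), np.float32(21.449999)) [0.6596 0.5276 0.036 ] 0.054279454156394374
top cup_lip 0.87 [359.3 194.3] [ 0.554  -0.0325  0.041 ]
top cup_c 0.72 [352.7 160.8] [ 0.6434 -0.0165  0.034 ]
(array([-1.306,  0.434,  3.869]), array([-0.   ,  0.045,  0.003]))
```

Dishes: B at about (0.466, 0.000), A at about (0.461, -0.268). Cup at about (0.640, -0.013), yaw 10.8°, close to the mat's middle (0.640, -0.011). Moving over the cup.

Request:
{"method": "arm_command", "body": {
  "translation": [
    [-0.15,0,0.5],
    [-0.33,0,0.97],
    [-0.33,0,0.97]
  ],
  "rotation": [
    [0,0,0],
    [0,0,0],
    [0,0,0]
  ],
  "grip": [-0.9,-0.9,-0.9]
}}

```text
time_s: 30.65
position: [0.512, 0.1907, 0.1861]
tcp_rot: [[-0.973, 0.003, 0.231], [-0.231, -0.001, -0.973], [-0.002, -1.0, 0.002]]
force: [0.4, 0.6, -0.8]
opening: 0.948
```

Request:
{"method": "arm_command", "body": {
  "translation": [
    [-0.15,0,0.5],
    [-0.33,0,0.97]
  ],
  "rotation": [
    [0,0,0],
    [0,0,0]
  ],
  "grip": [-0.9,-0.9]
}}

```text
time_s: 30.85
position: [0.5519, 0.1246, 0.1858]
tcp_rot: [[-0.971, -0.002, 0.237], [-0.237, 0.0, -0.971], [0.002, -1.0, -0.001]]
force: [0.4, -0.7, -0.1]
opening: 0.949
```

Request:
{"method": "arm_command", "body": {
  "translation": [
    [-0.15,0,0.5],
    [-0.33,0,0.97]
  ],
  "rotation": [
    [0,0,0],
    [0,0,0]
  ],
  "grip": [-0.9,-0.9]
}}

```text
time_s: 31.05
position: [0.5965, 0.0546, 0.1858]
tcp_rot: [[-0.972, -0.002, 0.236], [-0.236, 0.0, -0.972], [0.002, -1.0, -0.001]]
force: [0.2, 0.4, -0.3]
opening: 0.951
```

Request:
{"method": "arm_command", "body": {
  "translation": [
    [-0.15,0.2,0.5],
    [-0.33,0.43,0.97],
    [-0.33,0.43,0.97],
    [-0.33,0.43,0.97],
    [-0.33,0.43,0.97]
  ],
  "rotation": [
    [0,0.02,0],
    [0,0.045,0],
    [0,0.045,0],
    [0,0.045,0],
    [0,0.045,0]
  ],
  "grip": [-0.9,-0.9,-0.9,-0.9,-0.9]
}}

```text
time_s: 31.55
position: [0.6396, -0.0124, 0.1518]
tcp_rot: [[-0.982, -0.002, 0.19], [-0.19, 0.001, -0.982], [0.001, -1.0, -0.001]]
force: [-0.2, 0.8, 0.5]
opening: 0.947
```

Run:
```python
from h import *
s=st(); w=cap('wrist'); cv2.imwrite('pics/w17.png',w['image'])
m=cv2.inRange(cv2.cvtColor(w['image'],cv2.COLOR_BGR2HSV),(3,150,110),(17,255,255)); m[235:]=0
N,l,S,ce=cv2.connectedComponentsWithStats(m)
for i in range(1,N):
    if S[i,4]>120:
        ys,xs=np.nonzero(l==i); P=np.array([at(w,(x,y),.068)[:2] for x,y in zip(xs,ys)]); d=np.linalg.eigh(np.cov(P.T))[1][:,1]; print(S[i],P.mean(0),np.degrees(np.arctan(d[1]/d[0])),P[:,0].max())
for k,z in(('cup_c',.034),('cup_lip',.041),('relay_1_c',.05)):
    for r in pts(w,'wrist',k,z,4): print(k,*r)
```

```text
t 31.55 p [ 0.6396 -0.0124  0.1518] open 0.947 F [-0.2  0.8  0.5]
[[-0.982 -0.002  0.19 ]
 [-0.19   0.001 -0.982]
 [ 0.001 -1.    -0.001]]
q [-11.1  35.5  83.1   0.   61.5  67.9]
[297 119   8 116 659] [0.6612 0.0069] 10.690450838126754 0.7101493678450487
[336 118   8 117 677] [ 0.6682 -0.0273] 10.80283092688773 0.7177952715554671
cup_c 0.92 [323.6 195.8] [ 0.6381 -0.0197  0.034 ]
cup_lip 0.84 [319.7 267.1] [ 0.5597 -0.0309  0.041 ]
relay_1_c 0.62 [320.  257.8] [ 0.5754 -0.0281  0.05  ]
```

View pics/w17.png

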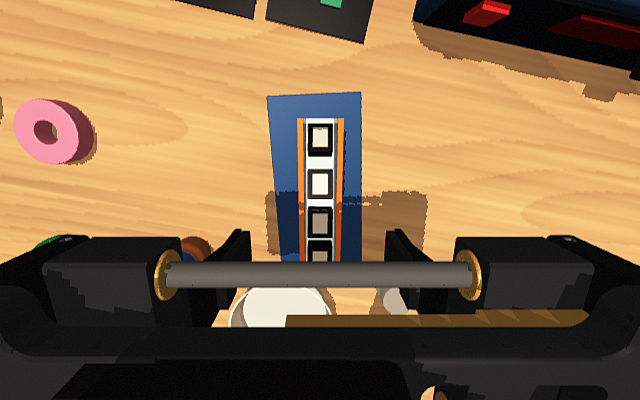

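Aligned: the edges at columns 301/340 give yaw 10.75° and a centre line passing (0.640, -0.015). All four relays are visible. Descending and gripping.

Request:
{"method": "arm_command", "body": {
  "translation": [
    [0,0.4,0.03],
    [0,0.9,0.03],
    [0,0.9,0.03]
  ],
  "rotation": [
    [0,0,0],
    [0,0,0],
    [0,0,0]
  ],
  "grip": [-0.9,-0.9,-0.9]
}}

```text
time_s: 32.05
position: [0.6363, -0.0145, 0.0756]
tcp_rot: [[-0.982, -0.011, 0.19], [-0.19, 0.002, -0.982], [0.01, -1.0, -0.004]]
force: [-1.7, 0.3, -0.1]
opening: 0.951
```

Request:
{"method": "arm_command", "body": {
  "translation": [
    [0,0.4,0],
    [0,0.7,0],
    [0,0.9,0],
    [0,0.9,0],
    [0,0.9,0]
  ],
  "rotation": [
    [0,0,0],
    [0,0,0],
    [0,0,0],
    [0,0,0],
    [0,0,0]
  ],
  "grip": [-0.9,-0.9,-0.9,-0.9,-0.9]
}}

```text
time_s: 32.55
position: [0.6418, -0.0159, 0.0092]
tcp_rot: [[-0.982, 0.002, 0.19], [-0.19, -0.0, -0.982], [-0.001, -1.0, 0.001]]
force: [0.2, -0.3, -0.5]
opening: 0.949
```

Request:
{"method": "arm_command", "body": {
  "translation": [
    [0,0,0],
    [0,0,0],
    [0,0,0],
    [0,0,0],
    [0,0,0]
  ],
  "rotation": [
    [0,0,0],
    [0,0,0],
    [0,0,0],
    [0,0,0],
    [0,0,0]
  ],
  "grip": [1,1,1,1,1]
}}

```text
time_s: 33.05
position: [0.641, -0.0161, 0.0083]
tcp_rot: [[-0.982, 0.0, 0.189], [-0.189, -0.0, -0.982], [-0.0, -1.0, 0.0]]
force: [0.5, -0.8, 0.2]
opening: 0.583
```

Request:
{"method": "arm_command", "body": {
  "translation": [
    [0,0,0],
    [0,0,0],
    [0,0,0],
    [0,0,0]
  ],
  "rotation": [
    [0,0,0],
    [0,0,0],
    [0,0,0],
    [0,0,0]
  ],
  "grip": [1,1,1,1]
}}

```text
time_s: 33.45
position: [0.6408, -0.0157, 0.0081]
tcp_rot: [[-0.982, -0.0, 0.189], [-0.189, 0.0, -0.982], [0.0, -1.0, -0.0]]
force: [-0.5, 2.2, 1.4]
opening: 0.432
```

Cup gripped (0.432, or 38 mm). Lifting gently and moving toward dish B.

Request:
{"method": "arm_command", "body": {
  "translation": [
    [0,0,0],
    [0,-0.03,0],
    [0,-0.1,0],
    [0,-0.2,0],
    [0,-0.3,0]
  ],
  "rotation": [
    [0,0,0],
    [0,0,0],
    [0,0,0],
    [0,0,0],
    [0,0,0]
  ],
  "grip": [1,1,1,1,1]
}}

```text
time_s: 33.95
position: [0.6409, -0.0162, 0.0325]
tcp_rot: [[-0.982, -0.0, 0.189], [-0.189, -0.0, -0.982], [0.0, -1.0, 0.0]]
force: [-0.2, 0.4, -3.6]
opening: 0.434
```

Request:
{"method": "arm_command", "body": {
  "translation": [
    [0,-0.12,0],
    [0,-0.26,0],
    [0,-0.4,0],
    [0,-0.54,0],
    [0,-0.66,0]
  ],
  "rotation": [
    [0,0,0],
    [0,0,0],
    [0,0,0],
    [0,0,0],
    [0,0,0]
  ],
  "grip": [1,1,1,1,1]
}}

```text
time_s: 34.45
position: [0.6412, -0.0161, 0.0862]
tcp_rot: [[-0.982, 0.001, 0.19], [-0.19, -0.0, -0.982], [-0.001, -1.0, 0.0]]
force: [-0.5, -0.4, -3.8]
opening: 0.435
```

Request:
{"method": "arm_command", "body": {
  "translation": [
    [0.02,0,-0.02],
    [0.08,0,-0.07],
    [0.16,0,-0.14],
    [0.26,0,-0.22],
    [0.36,0,-0.31]
  ],
  "rotation": [
    [0,0,0],
    [0,0,0],
    [0,0,0],
    [0,0,0],
    [0,0,0]
  ],
  "grip": [1,1,1,1,1]
}}

```text
time_s: 34.95
position: [0.6063, 0.0035, 0.0843]
tcp_rot: [[-0.982, -0.002, 0.19], [-0.19, 0.0, -0.982], [0.002, -1.0, -0.001]]
force: [-0.0, -0.4, -5.0]
opening: 0.435
```

Request:
{"method": "arm_command", "body": {
  "translation": [
    [0.1,0,-0.09],
    [0.2,0,-0.17],
    [0.28,0,-0.24],
    [0.33,0,-0.28],
    [0.35,0,-0.3]
  ],
  "rotation": [
    [0,0,0],
    [0,0,0],
    [0,0,0],
    [0,0,0],
    [0,0,0]
  ],
  "grip": [1,1,1,1,1]
}}

```text
time_s: 35.45
position: [0.5754, 0.0214, 0.0849]
tcp_rot: [[-0.982, -0.0, 0.19], [-0.19, 0.0, -0.982], [0.0, -1.0, -0.0]]
force: [-0.1, -0.5, -3.9]
opening: 0.437
```

Run:
```python
from h import *
s=st(); c=cap('scene'); w=cap('wrist'); t=cap('top')
cv2.imwrite('pics/s18.png',c['image']);cv2.imwrite('pics/w18.png',w['image']);cv2.imwrite('pics/t18.png',t['image'])
for n,cc in(('scene',c),('wrist',w),('top',t)):
    for k,z in(('cup_lip',.118),('relay_1_c',.13)):
        for r in pts(cc,n,k,z,4): print(n,k,*r)
a=cv2.resize(c['image'][140:270,210:370],(480,390)); b=cv2.resize(w['image'][40:330,210:430],(296,390))
cv2.imwrite('pics/duo18.png',np.hstack([a,b]))
```

```text
t 35.45 p [0.5754 0.0214 0.0849] open 0.437 F [-0.1 -0.5 -3.9]
[[-0.982 -0.     0.19 ]
 [-0.19   0.    -0.982]
 [ 0.    -1.    -0.   ]]
q [-9.  36.7 95.5 -0.  47.9 70.1]
```

View pics/duo18.png

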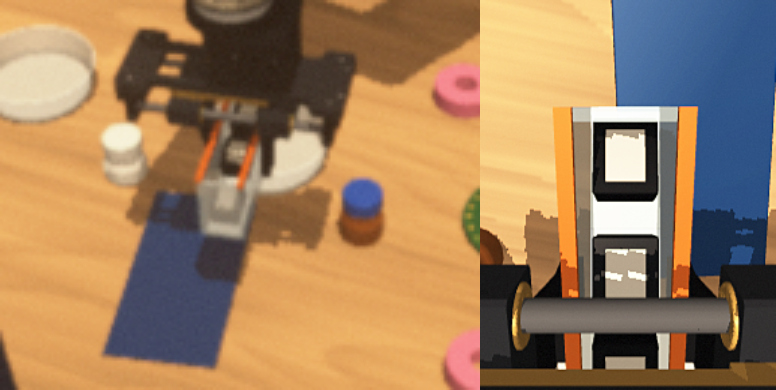

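Cup held level with relays inside. The wrist view shows relays 4 and 3; the front ones are hidden by the hand. Tilting slowly to 18°, then checking by force, moment and dark pixels in the dish.

```bash
cat > chk.py <<'E'
from h import *
import sys
tag=sys.argv[1]; F=[];M=[]
for n in ('scene','scene','scene','scene','scene','wrist','top'):
    s=bot.read_state(); F.append(s['force']); M.append(s['moment']); c=cap(n); cv2.imwrite(f'pics/{tag}_{n}.png',c['image'])
    if n=='wrist': w=c
    if n=='scene': sc=c
print('t',s['time_s'],'p',np.array(s['position']).round(4),'F',np.mean(F,0).round(2),'M',np.mean(M,0).round(3),'sd',np.std(F,0).round(2),np.std(M,0).round(3))
R_=np.array(s['tcp_rot']); print('tilt',np.degrees(np.arcsin(-R_[2,0])).round(2))
for n,z in(('scene',.015),):
    for r in pts(sc,n,'relay_1_c',z,5): print(n,*r)
for r in pts(w,'wrist','relay_1_c',.1,5): print('wrist',*r)
g=cv2.cvtColor(sc['image'],cv2.COLOR_BGR2GRAY)
for nm,D in(('b',(.466,0)),('a',(.461,-.268))):
    uv=cv2.projectPoints(np.array([[D[0]+.056*np.cos(a),D[1]+.056*np.sin(a),.006] for a in np.arange(0,6.28,.2)]),sc['rvec'],sc['tvec'],sc['mtx'],None)[0].astype(np.int32)
    k=np.zeros_like(g); cv2.fillPoly(k,[uv],1); print(nm,'dark',int(((g<70)&(k>0)).sum()),'of',int(k.sum()))
E
python3 chk.py c0
```

```text
t 36.2 p [0.5759 0.0211 0.0848] F [ 0.25 -0.09 -3.6 ] M [ 0.006 -0.001 -0.004] sd [0.45 0.16 0.12] [0.023 0.016 0.025]
tilt -0.0
wrist 0.55 [364.6 141.3] [0.6431 0.0078 0.1   ]
b dark 221 of 783
a dark 0 of 684
```

Request:
{"method": "arm_command", "body": {
  "translation": [
    [0,0,0],
    [0,0,0],
    [0,0,0],
    [0,0,0],
    [0,0,0]
  ],
  "rotation": [
    [0,0,0.02],
    [0,0,0.05],
    [0,0,0.08],
    [0,0,0.11],
    [0,0,0.14]
  ],
  "grip": [1,1,1,1,1]
}}

```text
time_s: 36.85
position: [0.5758, 0.0211, 0.085]
tcp_rot: [[-0.971, 0.144, 0.19], [-0.188, 0.028, -0.982], [-0.147, -0.989, 0.0]]
force: [0.2, -0.2, -3.9]
opening: 0.435
```

Request:
{"method": "arm_command", "body": {
  "translation": [
    [0,0,0],
    [0,0,0],
    [0,0,0],
    [0,0,0],
    [0,0,0]
  ],
  "rotation": [
    [0,0,0.03],
    [0,0,0.06],
    [0,0,0.09],
    [0,0,0.12],
    [0,0,0.15]
  ],
  "grip": [1,1,1,1,1]
}}

```text
time_s: 37.35
position: [0.5758, 0.0212, 0.085]
tcp_rot: [[-0.937, 0.294, 0.19], [-0.181, 0.057, -0.982], [-0.3, -0.954, -0.0]]
force: [-0.1, 0.8, -3.8]
opening: 0.437
```

```bash
python3 chk.py c1
```

```text
t 37.65 p [0.5765 0.021  0.0851] F [-0.34 -0.21 -3.74] M [-0.046  0.362 -0.012] sd [0.62 0.52 0.62] [0.032 0.06  0.034]
tilt 17.42
scene 0.58 [297.  171.1] [ 0.3989 -0.0381  0.015 ]
b dark 101 of 783
a dark 0 of 684
```

```bash
sed -i "s/('scene','scene','scene','scene','scene','wrist','top')/('scene','scene','scene','wrist','scene')/" chk.py
```

Request:
{"method": "arm_command", "body": {
  "translation": [
    [0,0,0],
    [0,0,0],
    [0,0,0],
    [0,0,0],
    [0,0,0]
  ],
  "rotation": [
    [0,0,0.01],
    [0,0,0.02],
    [0,0,0.035],
    [0,0,0.05],
    [0,0,0.05]
  ],
  "grip": [1,1,1,1,1]
}}

```text
time_s: 38.3
position: [0.5751, 0.0212, 0.0845]
tcp_rot: [[-0.921, 0.341, 0.189], [-0.177, 0.066, -0.982], [-0.348, -0.938, -0.001]]
force: [-0.5, 0.4, -3.2]
opening: 0.435
```

```bash
python3 chk.py c2
```

```text
t 38.5 p [0.5762 0.021  0.085 ] F [ 0.17  0.16 -3.62] M [-0.049  0.399  0.009] sd [0.52 0.32 0.55] [0.017 0.026 0.019]
tilt 20.42
scene 0.48 [297.8 172.4] [ 0.4038 -0.0334  0.015 ]
b dark 96 of 783
a dark 0 of 684
```

Request:
{"method": "arm_command", "body": {
  "translation": [
    [0,0,0],
    [0,0,0],
    [0,0,0],
    [0,0,0],
    [0,0,0]
  ],
  "rotation": [
    [0,0,0.01],
    [0,0,0.02],
    [0,0,0.03],
    [0,0,0.03],
    [0,0,0.03]
  ],
  "grip": [1,1,1,1,1]
}}

```text
time_s: 39.15
position: [0.576, 0.0211, 0.0849]
tcp_rot: [[-0.909, 0.371, 0.189], [-0.175, 0.072, -0.982], [-0.378, -0.926, 0.0]]
force: [-0.3, -0.6, -3.8]
opening: 0.434
```

```bash
python3 chk.py c3
```

```text
t 39.35 p [0.5761 0.0211 0.085 ] F [-0.03 -0.46 -3.42] M [-0.085  0.434 -0.012] sd [0.28 0.23 0.37] [0.034 0.025 0.014]
tilt 22.21
scene 0.4 [298.6 172.4] [ 0.4029 -0.031   0.015 ]
wrist 0.41 [364.  175.7] [0.62   0.0001 0.1   ]
b dark 96 of 783
a dark 0 of 684
```

No slide up to 22.2°: moment rises smoothly and the dark count is unchanged. Continuing.

Request:
{"method": "arm_command", "body": {
  "translation": [
    [0,0,0],
    [0,0,0],
    [0,0,0],
    [0,0,0],
    [0,0,0]
  ],
  "rotation": [
    [0,0,0.01],
    [0,0,0.02],
    [0,0,0.025],
    [0,0,0.025],
    [0,0,0.025]
  ],
  "grip": [1,1,1,1,1]
}}

```text
time_s: 40.0
position: [0.576, 0.0211, 0.0849]
tcp_rot: [[-0.899, 0.395, 0.189], [-0.174, 0.076, -0.982], [-0.402, -0.916, 0.0]]
force: [0.5, 0.7, -3.2]
opening: 0.436
```

```bash
python3 chk.py c4
```

```text
t 40.2 p [0.576  0.0211 0.0849] F [-0.25 -0.3  -3.57] M [-0.101  0.476 -0.017] sd [0.62 0.6  0.24] [0.038 0.023 0.01 ]
tilt 23.71
scene 0.6 [296.4 173.3] [ 0.4094 -0.0357  0.015 ]
b dark 94 of 783
a dark 0 of 684
```

Request:
{"method": "arm_command", "body": {
  "translation": [
    [0,0,0],
    [0,0,0],
    [0,0,0],
    [0,0,0],
    [0,0,0]
  ],
  "rotation": [
    [0,0,0.01],
    [0,0,0.02],
    [0,0,0.025],
    [0,0,0.025],
    [0,0,0.025]
  ],
  "grip": [1,1,1,1,1]
}}

```text
time_s: 40.85
position: [0.576, 0.021, 0.0849]
tcp_rot: [[-0.888, 0.418, 0.189], [-0.172, 0.08, -0.982], [-0.426, -0.905, 0.0]]
force: [0.8, -0.1, -3.6]
opening: 0.436
```

```bash
python3 chk.py c5
```

```text
t 41.05 p [0.5761 0.0211 0.085 ] F [ 0.   -0.25 -3.21] M [-0.094  0.462  0.009] sd [0.44 0.19 0.7 ] [0.026 0.029 0.022]
tilt 25.22
b dark 101 of 783
a dark 0 of 684
```

```bash
python3 chk.py c6
python3 - <<'E'
import cv2,numpy as np
a=[cv2.GaussianBlur(cv2.cvtColor(cv2.imread(f'pics/c{i}_scene.png'),cv2.COLOR_BGR2GRAY),(3,3),0).astype(int) for i in(3,4,5,6)]
for i in range(3):
    d=a[i+1]-a[i]; m=abs(d)>35; N,l,S,ce=cv2.connectedComponentsWithStats(m.astype(np.uint8)); print(i,[(S[k].tolist(),ce[k].round(),int(d[l==k].mean())) for k in range(1,N) if S[k,4]>5])
E
```

```text
t 41.4 p [0.5759 0.0211 0.0849] F [ 0.37 -0.01 -3.36] M [-0.088  0.506 -0.031] sd [0.6  0.18 0.49] [0.027 0.038 0.018]
tilt 25.2
scene 0.42 [300.9 179.4] [ 0.4302 -0.0115  0.015 ]
b dark 117 of 783
a dark 0 of 684
0 [([290, 10, 6, 10, 19], array([292.,  15.]), 41), ([288, 24, 3, 7, 11], array([289.,  27.]), 41), ([280, 38, 6, 14, 38], array([283.,  45.]), 48), ([327, 54, 2, 6, 7], array([328.,  57.]), 38), ([273, 65, 13, 25, 115], array([277.,  77.]), 67), ([312, 74, 12, 21, 68], array([318.,  84.]), 53), ([293, 120, 8, 1, 8], array([296., 120.]), 39)]
1 [([306, 0, 5, 4, 9], array([308.,   2.]), 38), ([294, 10, 7, 11, 51], array([297.,  16.]), 49), ([334, 12, 2, 5, 7], array([335.,  14.]), -38), ([289, 25, 6, 10, 34], array([291.,  29.]), 42), ([284, 38, 7, 14, 52], array([287.,  45.]), 49), ([324, 52, 4, 8, 19], array([325.,  55.]), 44), ([277, 65, 7, 21, 101], array([280.,  74.]), 70), ([311, 73, 11, 19, 84], array([317.,  82.]), 64), ([293, 129, 6, 1, 6], array([296., 129.]), -41), ([291, 169, 9, 7, 49], array([295., 172.]), 76), ([302, 181, 3, 9, 21], array([303., 185.]), -54)]
2 [([303, 179, 4, 11, 29], array([305., 184.]), -65)]
```

Relay 1 has started to creep out at 25.2°: a dark patch is growing at (304,184) in the scene view. Holding and waiting.

Request:
{"method": "arm_command", "body": {
  "translation": [
    [0,0,0],
    [0,0,0],
    [0,0,0],
    [0,0,0],
    [0,0,0]
  ],
  "rotation": [
    [0,0,0],
    [0,0,0],
    [0,0,0],
    [0,0,0],
    [0,0,0]
  ],
  "grip": [1,1,1,1,1]
}}

```text
time_s: 42.05
position: [0.5759, 0.0211, 0.0849]
tcp_rot: [[-0.888, 0.418, 0.19], [-0.171, 0.081, -0.982], [-0.426, -0.905, 0.0]]
force: [-0.2, 0.7, -3.0]
opening: 0.432
```

```bash
python3 chk.py c7
python3 - <<'E'
import cv2,numpy as np
a=[cv2.GaussianBlur(cv2.cvtColor(cv2.imread(f'pics/c{i}_scene.png'),cv2.COLOR_BGR2GRAY),(3,3),0).astype(int) for i in(6,7)]
d=a[1]-a[0]; m=abs(d)>35; N,l,S,ce=cv2.connectedComponentsWithStats(m.astype(np.uint8)); print([(S[k].tolist(),ce[k].round(),int(d[l==k].mean())) for k in range(1,N) if S[k,4]>5])
E
```

```text
t 42.25 p [0.5759 0.0211 0.0849] F [ 0.23  0.21 -3.13] M [-0.111  0.453  0.002] sd [0.42 0.41 0.44] [0.034 0.027 0.01 ]
tilt 25.2
scene 0.41 [301.6 181.1] [ 0.4365 -0.0065  0.015 ]
b dark 117 of 783
a dark 0 of 684
[]
```

Run:
```python
import cv2,numpy as np
a=cv2.imread('pics/c4_scene.png')[145:215,250:350]; b=cv2.imread('pics/c7_scene.png')[145:215,250:350]
c=cv2.imread('pics/c7_wrist.png')[40:340,180:460]
r=lambda x,s:cv2.resize(x,s,interpolation=cv2.INTER_CUBIC)
cv2.imwrite('pics/v15.png',np.hstack([np.vstack([r(a,(420,290)),r(b,(420,290))]),r(c,(370,580))]))
```

```text
(no output)
```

View pics/v15.png

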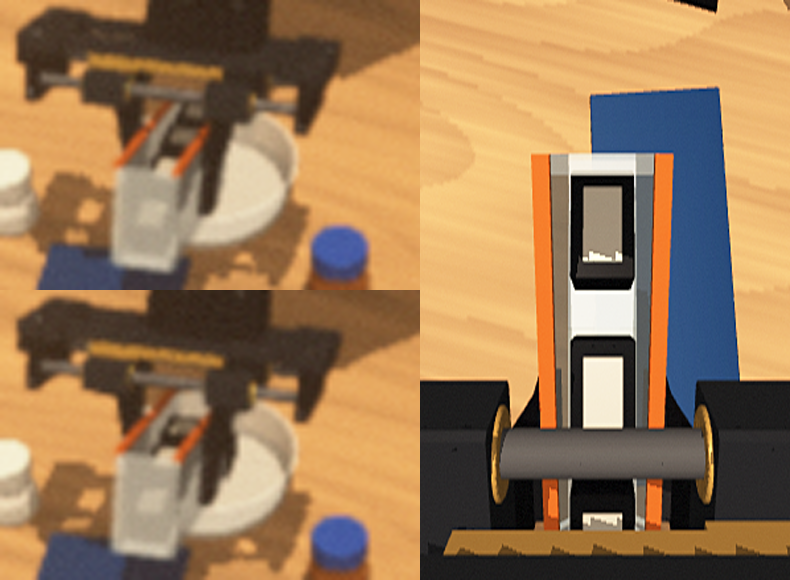

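Relay 1 has left the cup: a dark box is in dish B beside the finger, and relays 2, 3 and 4 remain in the cup. Levelling, rising slightly and carrying on toward dish A.

Request:
{"method": "arm_command", "body": {
  "translation": [
    [0,0,0],
    [0,0,0],
    [0,0,0],
    [0,0,0],
    [0,0,0]
  ],
  "rotation": [
    [0,0,-0.03],
    [0,0,-0.08],
    [0,0,-0.13],
    [0,0,-0.18],
    [0,0,-0.23]
  ],
  "grip": [1,1,1,1,1]
}}

```text
time_s: 42.9
position: [0.5757, 0.021, 0.085]
tcp_rot: [[-0.963, 0.192, 0.189], [-0.186, 0.037, -0.982], [-0.195, -0.981, 0.0]]
force: [0.8, 0.5, -2.5]
opening: 0.436
```

Request:
{"method": "arm_command", "body": {
  "translation": [
    [0,0,0],
    [0,0,0],
    [0,0,0],
    [0,0,0],
    [0,0,0]
  ],
  "rotation": [
    [0,0,-0.05],
    [0,0,-0.1],
    [0,0,-0.15],
    [0,0,-0.19],
    [0,0,-0.19]
  ],
  "grip": [1,1,1,1,1]
}}

```text
time_s: 43.4
position: [0.5776, 0.0212, 0.0849]
tcp_rot: [[-0.982, 0.002, 0.19], [-0.19, -0.0, -0.982], [-0.002, -1.0, 0.001]]
force: [0.3, 0.4, -3.3]
opening: 0.432
```

Request:
{"method": "arm_command", "body": {
  "translation": [
    [0.0,-0.03,0.02],
    [0.02,-0.06,0.1],
    [0.05,-0.09,0.25],
    [0.08,-0.12,0.45],
    [0.11,-0.12,0.65]
  ],
  "rotation": [
    [0,0,0],
    [0,0,0],
    [0,0,0],
    [0,0,0],
    [0,0,0]
  ],
  "grip": [1,1,1,1,1]
}}

```text
time_s: 43.9
position: [0.5774, -0.0335, 0.0951]
tcp_rot: [[-0.982, 0.001, 0.189], [-0.189, -0.001, -0.982], [-0.001, -1.0, 0.001]]
force: [-0.4, -0.3, -3.3]
opening: 0.434
```

Request:
{"method": "arm_command", "body": {
  "translation": [
    [0.03,0,0.2],
    [0.06,0,0.4],
    [0.09,0,0.6],
    [0.12,0,0.8],
    [0.15,0,1]
  ],
  "rotation": [
    [0,0,0],
    [0,0,0],
    [0,0,0],
    [0,0,0],
    [0,0,0]
  ],
  "grip": [1,1,1,1,1]
}}

```text
time_s: 44.4
position: [0.5805, -0.1139, 0.0943]
tcp_rot: [[-0.982, -0.0, 0.189], [-0.189, 0.0, -0.982], [0.0, -1.0, -0.0]]
force: [-0.1, -0.3, -2.9]
opening: 0.43
```

Request:
{"method": "arm_command", "body": {
  "translation": [
    [0.03,0,0.2],
    [0.06,0,0.4],
    [0.09,0,0.6],
    [0.12,0,0.8],
    [0.15,0,1]
  ],
  "rotation": [
    [0,0,0],
    [0,0,0],
    [0,0,0],
    [0,0,0],
    [0,0,0]
  ],
  "grip": [1,1,1,1,1]
}}

```text
time_s: 44.9
position: [0.5839, -0.1946, 0.0944]
tcp_rot: [[-0.982, -0.0, 0.19], [-0.19, 0.0, -0.982], [0.0, -1.0, -0.0]]
force: [-0.2, -0.1, -2.8]
opening: 0.434
```

Request:
{"method": "arm_command", "body": {
  "translation": [
    [0.03,0,0.2],
    [0.06,0,0.38],
    [0.08,0,0.5],
    [0.1,0,0.6],
    [0.1,0,0.62]
  ],
  "rotation": [
    [0,0,0],
    [0,0,0],
    [0,0,0],
    [0,0,0],
    [0,0,0]
  ],
  "grip": [1,1,1,1,1]
}}

```text
time_s: 45.4
position: [0.5855, -0.2445, 0.0945]
tcp_rot: [[-0.982, 0.0, 0.189], [-0.189, -0.0, -0.982], [-0.0, -1.0, 0.0]]
force: [-0.3, -0.8, -3.4]
opening: 0.434
```

Run:
```python
from h import *
st(); t=cap('top'); c=cap('scene'); w=cap('wrist'); cv2.imwrite('pics/t19.png',t['image']); cv2.imwrite('pics/s19.png',c['image']); cv2.imwrite('pics/w19.png',w['image'])
for n,cc in(('top',t),('scene',c)):
    for r in pts(cc,n,'relay_1_c',.016,5): print(n,*r)
    m=(cv2.cvtColor(cc['image'],cv2.COLOR_BGR2GRAY)<75).astype(np.uint8); N,l,S,ce=cv2.connectedComponentsWithStats(m)
    for i in range(1,N):
        p=at(cc,ce[i],.016)
        if S[i,4]>8 and np.hypot(p[0]-.466,p[1])<.075: print(n,'dark',S[i],p)
```

```text
t 45.4 p [ 0.5855 -0.2445  0.0945] open 0.434 F [-0.3 -0.8 -3.4]
[[-0.982  0.     0.189]
 [-0.189 -0.    -0.982]
 [-0.    -1.     0.   ]]
q [-32.7  39.3  86.3  -0.   54.3  46.4]
scene 0.7 [198.6 169.4] [ 0.507  -0.3283  0.016 ]
scene 0.53 [302.9 182.5] [0.4418 0.0001 0.016 ]
scene dark [297 179   9  11  77] [ 0.4497 -0.0029  0.016 ]
```

Relay 1 rests in dish B at about (0.450, -0.003). Over dish A now: tilting to 27°, then in small steps.

Request:
{"method": "arm_command", "body": {
  "translation": [
    [0,0,0],
    [0,0,0],
    [0,0,0],
    [0,0,0],
    [0,0,0]
  ],
  "rotation": [
    [0,0,0.02],
    [0,0,0.05],
    [0,0,0.09],
    [0,0,0.13],
    [0,0,0.17]
  ],
  "grip": [1,1,1,1,1]
}}

```text
time_s: 46.15
position: [0.5852, -0.243, 0.0946]
tcp_rot: [[-0.966, 0.176, 0.19], [-0.187, 0.034, -0.982], [-0.179, -0.984, 0.0]]
force: [0.2, -0.5, -2.9]
opening: 0.439
```

Request:
{"method": "arm_command", "body": {
  "translation": [
    [0,0,0],
    [0,0,0],
    [0,0,0],
    [0,0,0],
    [0,0,0]
  ],
  "rotation": [
    [0,0,0.04],
    [0,0,0.08],
    [0,0,0.12],
    [0,0,0.15],
    [0,0,0.18]
  ],
  "grip": [1,1,1,1,1]
}}

```text
time_s: 46.65
position: [0.585, -0.2432, 0.0947]
tcp_rot: [[-0.916, 0.353, 0.19], [-0.177, 0.068, -0.982], [-0.359, -0.933, 0.001]]
force: [1.0, 0.0, -3.1]
opening: 0.437
```

Request:
{"method": "arm_command", "body": {
  "translation": [
    [0,0,0],
    [0,0,0],
    [0,0,0],
    [0,0,0],
    [0,0,0]
  ],
  "rotation": [
    [0,0,0.02],
    [0,0,0.04],
    [0,0,0.06],
    [0,0,0.08],
    [0,0,0.1]
  ],
  "grip": [1,1,1,1,1]
}}

```text
time_s: 47.15
position: [0.5852, -0.2434, 0.0947]
tcp_rot: [[-0.874, 0.447, 0.19], [-0.17, 0.085, -0.982], [-0.455, -0.891, 0.001]]
force: [0.7, -0.3, -3.7]
opening: 0.432
```

```bash
sed -i 's/(g<70)/(g<75)/' chk.py
cat >> chk.py <<'E'
import os
if len(sys.argv)>2:
    f=lambda x:cv2.GaussianBlur(cv2.cvtColor(cv2.imread(f'pics/{x}_scene.png'),cv2.COLOR_BGR2GRAY),(3,3),0).astype(int)
    d=f(tag)-f(sys.argv[2]); d[:140]=0; m=abs(d)>35; N,l,S,ce=cv2.connectedComponentsWithStats(m.astype(np.uint8)); print([(S[k].tolist(),int(d[l==k].mean())) for k in range(1,N) if S[k,4]>5])
E
python3 chk.py d1
```

```text
t 47.35 p [ 0.5852 -0.2435  0.0946] F [ 0.18  0.13 -3.28] M [-0.115  0.513 -0.005] sd [0.65 0.38 0.48] [0.031 0.022 0.029]
tilt 26.97
scene 0.46 [303.4 179.6] [ 0.4282 -0.004   0.015 ]
b dark 75 of 783
a dark 55 of 684
```

Request:
{"method": "arm_command", "body": {
  "translation": [
    [0,0,0],
    [0,0,0],
    [0,0,0],
    [0,0,0],
    [0,0,0]
  ],
  "rotation": [
    [0,0,0.01],
    [0,0,0.02],
    [0,0,0.025],
    [0,0,0.025],
    [0,0,0.025]
  ],
  "grip": [1,1,1,1,1]
}}

```text
time_s: 48.0
position: [0.5856, -0.2435, 0.0945]
tcp_rot: [[-0.863, 0.469, 0.19], [-0.167, 0.09, -0.982], [-0.477, -0.879, 0.0]]
force: [0.4, 0.2, -3.4]
opening: 0.434
```

```bash
python3 chk.py d2 d1
```

```text
t 48.2 p [ 0.5856 -0.2435  0.0945] F [-0.22  0.43 -3.16] M [-0.103  0.532 -0.016] sd [0.53 0.46 0.5 ] [0.02  0.025 0.014]
tilt 28.5
scene 0.48 [301.5 182.1] [ 0.4408 -0.0051  0.015 ]
wrist 0.58 [318.1 232.9] [ 0.5895 -0.2437  0.1   ]
b dark 73 of 783
a dark 56 of 684
[]
```

Request:
{"method": "arm_command", "body": {
  "translation": [
    [0,0,0],
    [0,0,0],
    [0,0,0],
    [0,0,0],
    [0,0,0]
  ],
  "rotation": [
    [0,0,0.01],
    [0,0,0.02],
    [0,0,0.025],
    [0,0,0.025],
    [0,0,0.025]
  ],
  "grip": [1,1,1,1,1]
}}

```text
time_s: 48.85
position: [0.5855, -0.2436, 0.0945]
tcp_rot: [[-0.85, 0.491, 0.189], [-0.164, 0.095, -0.982], [-0.5, -0.866, 0.0]]
force: [0.0, 0.6, -2.3]
opening: 0.43
```

```bash
python3 chk.py d3 d2
```

```text
t 49.05 p [ 0.5855 -0.2435  0.0945] F [ 0.19  0.28 -3.06] M [-0.105  0.558  0.002] sd [0.52 0.22 0.45] [0.024 0.023 0.033]
tilt 30.0
scene 0.47 [302.5 183.6] [0.4459 0.0005 0.015 ]
b dark 75 of 783
a dark 56 of 684
[([206, 146, 3, 2, 6], 43)]
```

Request:
{"method": "arm_command", "body": {
  "translation": [
    [0,0,0],
    [0,0,0],
    [0,0,0],
    [0,0,0],
    [0,0,0]
  ],
  "rotation": [
    [0,0,0.01],
    [0,0,0.02],
    [0,0,0.02],
    [0,0,0.02],
    [0,0,0.02]
  ],
  "grip": [1,1,1,1,1]
}}

```text
time_s: 49.7
position: [0.5855, -0.2436, 0.0945]
tcp_rot: [[-0.84, 0.509, 0.189], [-0.162, 0.098, -0.982], [-0.518, -0.855, 0.0]]
force: [0.2, 0.9, -2.5]
opening: 0.438
```

```bash
python3 chk.py d4 d3
```

```text
t 49.9 p [ 0.5855 -0.2435  0.0945] F [ 0.05  0.02 -2.76] M [-0.104  0.559  0.014] sd [0.37 0.43 0.28] [0.007 0.024 0.033]
tilt 31.2
scene 0.59 [302.1 185.3] [0.4535 0.0022 0.015 ]
b dark 74 of 783
a dark 60 of 684
[([216, 152, 3, 7, 16], -43)]
```

A dark change at (217,155) suggests relay 2 is starting to move at 31.2°. Holding.

Request:
{"method": "arm_command", "body": {
  "translation": [
    [0,0,0],
    [0,0,0],
    [0,0,0],
    [0,0,0],
    [0,0,0]
  ],
  "rotation": [
    [0,0,0],
    [0,0,0],
    [0,0,0],
    [0,0,0],
    [0,0,0]
  ],
  "grip": [1,1,1,1,1]
}}

```text
time_s: 50.55
position: [0.5854, -0.2435, 0.0944]
tcp_rot: [[-0.84, 0.509, 0.189], [-0.162, 0.098, -0.982], [-0.518, -0.855, -0.0]]
force: [0.5, -0.7, -2.1]
opening: 0.432
```

```bash
python3 chk.py d5 d4
python3 - <<'E'
from h import *
# wrist-image change since d3 (relays 3,4 visible part)
f=lambda x:cv2.cvtColor(cv2.imread(f'pics/{x}_wrist.png'),cv2.COLOR_BGR2GRAY).astype(int)
for a,b in(('d2','d3'),('d3','d4'),('d4','d5')):
    d=abs(f(a)-f(b))[60:320,270:370]>40; ys,xs=np.nonzero(d); print(a,b,d.sum(),(ys.min()+60,ys.max()+60) if len(ys) else '')
E
```

```text
t 50.75 p [ 0.5855 -0.2435  0.0945] F [ 0.37  0.1  -2.52] M [-0.106  0.567 -0.006] sd [0.24 0.59 0.42] [0.018 0.025 0.014]
tilt 31.2
scene 0.66 [303.4 180.9] [ 0.4338 -0.0017  0.015 ]
b dark 74 of 783
a dark 120 of 684
[([217, 153, 2, 5, 9], 41), ([221, 153, 12, 12, 118], -116)]
d2 d3 399 (np.int64(60), np.int64(314))
d3 d4 1490 (np.int64(60), np.int64(314))
d4 d5 31 (np.int64(60), np.int64(312))
```

Relay 2 dropped: a 12×12 px dark blob appeared at (227,159), and the vertical load fell from about 3.1 to 2.5 N. Levelling and checking.

Request:
{"method": "arm_command", "body": {
  "translation": [
    [0,0,0],
    [0,0,0],
    [0,0,0],
    [0,0,0],
    [0,0,0]
  ],
  "rotation": [
    [0,0,-0.03],
    [0,0,-0.08],
    [0,0,-0.14],
    [0,0,-0.2],
    [0,0,-0.26]
  ],
  "grip": [1,1,1,1,1]
}}

```text
time_s: 51.4
position: [0.5851, -0.2434, 0.0946]
tcp_rot: [[-0.947, 0.261, 0.189], [-0.182, 0.051, -0.982], [-0.266, -0.964, -0.0]]
force: [0.1, 0.3, -1.4]
opening: 0.432
```

Request:
{"method": "arm_command", "body": {
  "translation": [
    [0,0,0],
    [0,0,0],
    [0,0,0],
    [0,0,0],
    [0,0,0]
  ],
  "rotation": [
    [0,0,-0.06],
    [0,0,-0.12],
    [0,0,-0.18],
    [0,0,-0.23],
    [0,0,-0.26]
  ],
  "grip": [1,1,1,1,1]
}}

```text
time_s: 51.9
position: [0.586, -0.243, 0.0945]
tcp_rot: [[-0.982, -0.001, 0.19], [-0.19, 0.0, -0.982], [0.001, -1.0, -0.0]]
force: [-0.2, -0.3, -2.2]
opening: 0.435
```

Request:
{"method": "arm_command", "body": {
  "translation": [
    [0,-0.02,-0.02],
    [-0.01,-0.06,-0.08],
    [-0.05,-0.1,-0.25],
    [-0.11,-0.12,-0.45],
    [-0.17,-0.12,-0.65]
  ],
  "rotation": [
    [0,0,0],
    [0,0,0],
    [0,0,0],
    [0,0,0],
    [0,0,0]
  ],
  "grip": [1,1,1,1,1]
}}

```text
time_s: 52.4
position: [0.5887, -0.1881, 0.1046]
tcp_rot: [[-0.982, 0.0, 0.189], [-0.189, 0.0, -0.982], [-0.0, -1.0, -0.0]]
force: [-0.1, 0.5, -2.9]
opening: 0.432
```

Run:
```python
from h import *
s=st(); t=cap('top'); c=cap('scene'); w=cap('wrist'); cv2.imwrite('pics/t20.png',t['image']); cv2.imwrite('pics/s20.png',c['image']); cv2.imwrite('pics/w20.png',w['image'])
for n,cc in(('top',t),('scene',c)):
    for r in pts(cc,n,'relay_1_c',.016,5): print(n,*r)
    m=(cv2.cvtColor(cc['image'],cv2.COLOR_BGR2GRAY)<75).astype(np.uint8); N,l,S,ce=cv2.connectedComponentsWithStats(m)
    for i in range(1,N):
        p=at(cc,ce[i],.016)
        if S[i,4]>8 and min(np.hypot(p[0]-.466,p[1]),np.hypot(p[0]-.461,p[1]+.268))<.075: print(n,'dark',S[i],p)
h=cv2.cvtColor(t['image'],cv2.COLOR_BGR2HSV); m=cv2.inRange(h,(100,110,30),(125,255,200)); k=np.zeros_like(m); k[115:215,310:390]=m[115:215,310:390]
N,l,S,ce=cv2.connectedComponentsWithStats(k); i=1+np.argmax(S[1:,4]); ys,xs=np.nonzero(l==i); P=np.array([at(t,(x,y),.003)[:2] for x,y in zip(xs,ys)],np.float32); print('mat top',S[i],cv2.minAreaRect(P))
m=cv2.inRange(cv2.cvtColor(c['image'],cv2.COLOR_BGR2HSV),(100,110,30),(125,255,200)); k=np.zeros_like(m); k[185:275,225:310]=m[185:275,225:310]
N,l,S,ce=cv2.connectedComponentsWithStats(k); i=1+np.argmax(S[1:,4]); ys,xs=np.nonzero(l==i); P=np.array([at(c,(x,y),.003)[:2] for x,y in zip(xs,ys)],np.float32); print('mat scene',S[i],cv2.minAreaRect(P))
```

```text
t 52.4 p [ 0.5887 -0.1881  0.1046] open 0.432 F [-0.1  0.5 -2.9]
[[-0.982  0.     0.189]
 [-0.189  0.    -0.982]
 [-0.    -1.    -0.   ]]
q [-28.1  37.5  88.5   0.   54.   51. ]
top dark [349 223  11  11  25] [ 0.4713 -0.0226  0.016 ]
top dark [334 229   8   6  16] [0.461  0.0191 0.016 ]
top dark [333 235   4   7  10] [0.4444 0.0281 0.016 ]
top dark [346 235   8   5  11] [ 0.4477 -0.0102  0.016 ]
top dark [356 237  10  11  25] [ 0.4377 -0.0346  0.016 ]
top dark [362 236  10   8  25] [ 0.4385 -0.0562  0.016 ]
top dark [348 244   8   5  12] [ 0.4237 -0.0163  0.016 ]
top dark [342 249   5   5  12] [0.4116 0.0039 0.016 ]
top dark [357 249   8   5  17] [ 0.4122 -0.0382  0.016 ]
scene 0.65 [302.9 182.1] [ 0.4402 -0.0006  0.016 ]
scene 0.22 [218.6 174.5] [ 0.5048 -0.257   0.016 ]
scene dark [297 179   9  11  76] [ 0.4489 -0.003   0.016 ]
mat top [325 128  36  52 947] ((0.6729005575180054, -0.0033428333699703217), (0.12640653550624847, 0.09149542450904846), 13.522834777832031)Traceback (most recent call last):
  File "<stdin>", line 12, in <module>
    return _wrapfunc(a, 'argmax', axis=axis, out=out, **kwds)
    return bound(*args, **kwds)
ValueError: attempt to get argmax of an empty sequence
```

Request:
{"method": "arm_command", "body": {
  "translation": [
    [-0.08,0,-0.16],
    [-0.16,0,-0.32],
    [-0.24,0,-0.48],
    [-0.32,0,-0.64],
    [-0.4,0,-0.8]
  ],
  "rotation": [
    [0,0,0],
    [0,0,0],
    [0,0,0],
    [0,0,0],
    [0,0,0]
  ],
  "grip": [1,1,1,1,1]
}}

```text
time_s: 53.15
position: [0.6085, -0.1193, 0.104]
tcp_rot: [[-0.982, -0.0, 0.19], [-0.19, 0.0, -0.982], [0.0, -1.0, -0.0]]
force: [-0.8, -0.1, -3.7]
opening: 0.44
```

Request:
{"method": "arm_command", "body": {
  "translation": [
    [-0.08,0,-0.16],
    [-0.16,0,-0.32],
    [-0.24,0,-0.46],
    [-0.3,0,-0.58],
    [-0.35,0,-0.68]
  ],
  "rotation": [
    [0,0,0],
    [0,0,0],
    [0,0,0],
    [0,0,0],
    [0,0,0]
  ],
  "grip": [1,1,1,1,1]
}}

```text
time_s: 53.65
position: [0.6257, -0.0612, 0.104]
tcp_rot: [[-0.982, 0.0, 0.19], [-0.19, -0.0, -0.982], [-0.0, -1.0, 0.0]]
force: [0.6, -0.2, -3.4]
opening: 0.433
```

Request:
{"method": "arm_command", "body": {
  "translation": [
    [-0.08,0,-0.14],
    [-0.16,0,-0.26],
    [-0.22,0,-0.36],
    [-0.26,0,-0.42],
    [-0.28,0,-0.45]
  ],
  "rotation": [
    [0,0,0],
    [0,0,0],
    [0,0,0],
    [0,0,0],
    [0,0,0]
  ],
  "grip": [1,1,1,1,1]
}}

```text
time_s: 54.15
position: [0.6408, -0.022, 0.104]
tcp_rot: [[-0.982, 0.0, 0.19], [-0.19, -0.0, -0.982], [-0.0, -1.0, 0.0]]
force: [0.1, 0.4, -2.6]
opening: 0.435
```

Run:
```python
from h import *
c=cap('scene'); t=cap('top'); w=cap('wrist'); s=st()
for i,n in((c,'s21'),(t,'t21'),(w,'w21')): cv2.imwrite(f'pics/{n}.png',i['image'])
def dark(cc,n,th=75):
    m=(cv2.cvtColor(cc['image'],cv2.COLOR_BGR2GRAY)<th).astype(np.uint8); N,l,S,ce=cv2.connectedComponentsWithStats(m)
    for i in range(1,N):
        p=at(cc,ce[i],.016)
        if S[i,4]>8 and min(np.hypot(p[0]-.466,p[1]),np.hypot(p[0]-.461,p[1]+.268))<.075: print(n,'dark',S[i],p)
dark(c,'scene'); dark(t,'top')
m=cv2.inRange(cv2.cvtColor(w['image'],cv2.COLOR_BGR2HSV),(100,110,30),(125,255,220)); m[:,:200]=0;m[:,480:]=0; m[240:]=0
N,l,S,ce=cv2.connectedComponentsWithStats(m)
for i in range(1,N):
    if S[i,4]>300:
        ys,xs=np.nonzero(l==i); P=np.array([at(w,(x,y),.003)[:2] for x,y in zip(xs,ys)],np.float32); r=cv2.minAreaRect(P); print('mat wrist',S[i],r,cv2.boxPoints(r).round(4).tolist())
print(go([.642,-.0118,.009],s))
```

```text
t 54.3 p [ 0.6406 -0.0227  0.104 ] open 0.439 F [ 0.  -0.6 -1.6]
[[-0.982 -0.     0.19 ]
 [-0.19  -0.    -0.982]
 [ 0.    -1.     0.   ]]
q [-12.   39.   84.9  -0.   56.   67.1]
top dark [  198    33   282   367 26569] [0.4732 0.0541 0.016 ]
mat wrist [ 246   87  112  153 4622] ((0.667364239692688, -0.006319426000118256), (0.14286138117313385, 0.09906357526779175), 13.488566398620605) [[0.5863999724388123, 0.025200000032782555], [0.609499990940094, -0.07109999656677246], [0.7483999729156494, -0.03779999911785126], [0.7253000140190125, 0.05849999934434891]]
(array([-0.044,  1.188, -0.131]), array([0., 0., 0.]))
```

Request:
{"method": "arm_command", "body": {
  "translation": [
    [-0.02,0.1,-0.06],
    [-0.04,0.25,-0.13],
    [-0.04,0.4,-0.13],
    [-0.04,0.55,-0.13],
    [-0.04,0.65,-0.13]
  ],
  "rotation": [
    [0,0,0],
    [0,0,0],
    [0,0,0],
    [0,0,0],
    [0,0,0]
  ],
  "grip": [1,1,1,1,1]
}}

```text
time_s: 54.8
position: [0.6407, -0.0117, 0.05]
tcp_rot: [[-0.982, -0.003, 0.19], [-0.19, 0.0, -0.982], [0.003, -1.0, -0.001]]
force: [0.4, -0.6, -2.8]
opening: 0.434
```

Run:
```python
from h import *
c=cap('scene'); s=st(); print(go([.642,-.0118,.009],s))
for px in((227,159),(222,167)): print(at(c,px,.016))
g=cv2.cvtColor(c['image'],cv2.COLOR_BGR2GRAY)
for f in('s16','scene16','d3_scene','d5_scene','s21'):
    i=cv2.imread(f'pics/{f}.png',0)
    if i is not None: print(f,i[150:184:3,200:246:4].tolist())
for n in('relay_1_c',):
    for r in pts(c,'scene',n,.016,6): print(*r)
```

```text
t 54.85 p [ 0.6401 -0.0117  0.049 ] open 0.434 F [-0.1 -0.2 -3.2]
[[-0.982 -0.004  0.189]
 [-0.189  0.001 -0.982]
 [ 0.004 -1.    -0.002]]
q [-11.   43.4  86.4  -0.   50.4  68.1]
(array([-0.025,  0.5  ,  0.007]), array([0., 0., 0.]))
[ 0.4291 -0.2719  0.016 ]
[ 0.4697 -0.2661  0.016 ]
scene16 [[174, 181, 186, 197, 199, 191, 200, 190, 198, 182, 167, 167], [174, 179, 199, 185, 192, 195, 193, 188, 183, 178, 174, 172], [180, 196, 174, 184, 190, 186, 185, 181, 178, 176, 181, 172], [175, 160, 174, 173, 195, 214, 214, 215, 199, 164, 178, 189], [189, 156, 160, 209, 214, 213, 214, 214, 214, 213, 155, 186], [187, 139, 205, 212, 213, 213, 214, 214, 212, 213, 133, 181], [172, 138, 211, 214, 213, 213, 213, 214, 213, 214, 125, 178], [180, 126, 215, 213, 212, 212, 214, 216, 215, 198, 119, 170], [175, 113, 199, 210, 214, 213, 211, 203, 200, 147, 174, 180], [170, 163, 123, 203, 204, 203, 204, 200, 136, 174, 177, 182], [163, 165, 163, 152, 137, 151, 138, 157, 181, 183, 176, 174], [162, 166, 163, 162, 162, 169, 172, 174, 174, 173, 176, 192]]
d3_scene [[113, 97, 102, 47, 43, 103, 175, 110, 167, 120, 101
[... 1499 characters left out ...]
3, 170, 40], [189, 207, 186, 191, 195, 191, 53, 52, 52, 82, 185, 135], [183, 168, 179, 181, 204, 214, 52, 52, 50, 49, 103, 133], [196, 160, 162, 216, 218, 218, 63, 59, 59, 52, 49, 45], [192, 149, 212, 221, 221, 172, 61, 61, 56, 80, 88, 54], [180, 143, 220, 221, 222, 87, 60, 60, 51, 183, 88, 46], [188, 128, 226, 222, 210, 60, 61, 60, 59, 90, 69, 53], [181, 113, 206, 217, 201, 59, 62, 53, 72, 55, 49, 51], [176, 171, 125, 209, 211, 49, 53, 46, 139, 158, 96, 80], [171, 173, 172, 154, 140, 94, 48, 69, 158, 95, 60, 61], [173, 175, 170, 170, 172, 169, 49, 133, 99, 56, 58, 52]][ WARN:0@0.824] global loadsave.cpp:275 findDecoder imread_('pics/s16.png'): can't open/read file: check file path/integrity
```

Relay 2 shows in dish A (the arm now overlaps part of it). Setting the cup down.

Request:
{"method": "arm_command", "body": {
  "translation": [
    [0,0.1,0],
    [0,0.22,0],
    [0,0.34,0],
    [0,0.42,0],
    [0,0.46,0]
  ],
  "rotation": [
    [0,0,0],
    [0,0,0],
    [0,0,0],
    [0,0,0],
    [0,0,0]
  ],
  "grip": [1,1,1,1,1]
}}

```text
time_s: 55.4
position: [0.6412, -0.0117, 0.0142]
tcp_rot: [[-0.982, -0.001, 0.189], [-0.189, 0.0, -0.982], [0.001, -1.0, -0.001]]
force: [-0.4, 0.6, -3.9]
opening: 0.432
```

Request:
{"method": "arm_command", "body": {
  "translation": [
    [0,0,0],
    [0,0,0],
    [0,0,0]
  ],
  "rotation": [
    [0,0,0],
    [0,0,0],
    [0,0,0]
  ],
  "grip": [1,1,1]
}}

```text
time_s: 55.7
position: [0.6422, -0.0119, 0.0157]
tcp_rot: [[-0.982, 0.001, 0.19], [-0.19, -0.0, -0.982], [-0.001, -1.0, 0.0]]
force: [-0.0, -0.7, -2.6]
opening: 0.432
```

Request:
{"method": "arm_command", "body": {
  "translation": [
    [0,0.03,0],
    [0,0.06,0],
    [0,0.06,0]
  ],
  "rotation": [
    [0,0,0],
    [0,0,0],
    [0,0,0]
  ],
  "grip": [1,1,1]
}}

```text
time_s: 56.0
position: [0.6414, -0.0117, 0.0101]
tcp_rot: [[-0.982, -0.001, 0.19], [-0.19, 0.0, -0.982], [0.001, -1.0, -0.0]]
force: [0.6, 0.8, -3.6]
opening: 0.434
```

Request:
{"method": "arm_command", "body": {
  "translation": [
    [0,0.015,0],
    [0,0.03,0],
    [0,0.03,0]
  ],
  "rotation": [
    [0,0,0],
    [0,0,0],
    [0,0,0]
  ],
  "grip": [1,1,1]
}}

```text
time_s: 56.3
position: [0.6419, -0.0118, 0.0081]
tcp_rot: [[-0.982, 0.0, 0.19], [-0.19, -0.0, -0.982], [-0.0, -1.0, 0.0]]
force: [-0.1, 0.6, -2.5]
opening: 0.428
```

Run:
```python
from h import *
for i in range(3): c=cap('wrist'); s=st()
cv2.imwrite('pics/w22.png',c['image'])
```

```text
t 56.35 p [ 0.6419 -0.0118  0.0081] open 0.437 F [-0.   0.4 -1.5]
[[-0.982  0.     0.19 ]
 [-0.19  -0.    -0.982]
 [-0.    -1.     0.   ]]
q [-11.   46.9  87.    0.   46.   68.1]
t 56.4 p [ 0.6419 -0.0118  0.0081] open 0.437 F [-0.4 -0.8 -2.7]
[[-0.982  0.     0.19 ]
 [-0.19  -0.    -0.982]
 [-0.    -1.     0.   ]]
q [-11.   46.9  87.   -0.   46.   68.1]
t 56.45 p [ 0.6419 -0.0119  0.0081] open 0.433 F [ 0.2 -0.1 -0.7]
[[-0.982  0.     0.19 ]
 [-0.19  -0.    -0.982]
 [-0.    -1.     0.   ]]
q [-11.   46.9  87.    0.   46.   68.1]
```

Request:
{"method": "arm_command", "body": {
  "translation": [
    [0,0.01,0],
    [0,0.01,0],
    [0,0.01,0],
    [0,0.01,0],
    [0,0.01,0]
  ],
  "rotation": [
    [0,0,0],
    [0,0,0],
    [0,0,0],
    [0,0,0],
    [0,0,0]
  ],
  "grip": [1,1,0,-0.2,-0.2]
}}

```text
time_s: 56.95
position: [0.642, -0.0118, 0.0072]
tcp_rot: [[-0.982, 0.001, 0.189], [-0.189, -0.0, -0.982], [-0.001, -1.0, 0.0]]
force: [-0.3, -0.0, -0.3]
opening: 0.567
```

Request:
{"method": "arm_command", "body": {
  "translation": [
    [0,0,0],
    [0,0,0],
    [0,0,0],
    [0,0,0],
    [0,0,0]
  ],
  "rotation": [
    [0,0,0],
    [0,0,0],
    [0,0,0],
    [0,0,0],
    [0,0,0]
  ],
  "grip": [-0.6,-0.6,-0.6,-0.6,-0.6]
}}

```text
time_s: 57.45
position: [0.6417, -0.0118, 0.0072]
tcp_rot: [[-0.982, -0.0, 0.19], [-0.19, 0.0, -0.982], [0.0, -1.0, -0.0]]
force: [-0.1, 0.1, -0.6]
opening: 0.795
```

Request:
{"method": "arm_command", "body": {
  "translation": [
    [0,-0.2,0],
    [0,-0.5,0],
    [0,-1,0],
    [0,-1,0]
  ],
  "rotation": [
    [0,0,0],
    [0,0,0],
    [0,0,0],
    [0,0,0]
  ],
  "grip": [-0.6,-0.6,-0.6,-0.6]
}}

```text
time_s: 57.85
position: [0.6464, -0.0125, 0.0939]
tcp_rot: [[-0.982, 0.012, 0.19], [-0.19, -0.002, -0.982], [-0.012, -1.0, 0.005]]
force: [1.8, -0.2, 0.3]
opening: 0.8
```

Request:
{"method": "arm_command", "body": {
  "translation": [
    [0,-0.5,0],
    [0,-1,0],
    [0,-1,0]
  ],
  "rotation": [
    [0,0,0],
    [0,0,0],
    [0,0,0]
  ],
  "grip": [-0.6,-0.6,-0.6]
}}

```text
time_s: 58.15
position: [0.6461, -0.0125, 0.1742]
tcp_rot: [[-0.982, 0.013, 0.19], [-0.19, -0.003, -0.982], [-0.013, -1.0, 0.005]]
force: [1.4, -0.9, 0.5]
opening: 0.798
```

Request:
{"method": "arm_command", "body": {
  "translation": [
    [0,0,0.5],
    [0,0,1],
    [0,0,1]
  ],
  "rotation": [
    [0,0,0],
    [0,0,0],
    [0,0,0]
  ],
  "grip": [-0.6,-0.6,-0.6]
}}

```text
time_s: 58.45
position: [0.658, -0.0955, 0.1674]
tcp_rot: [[-0.983, 0.002, 0.185], [-0.185, -0.003, -0.983], [-0.002, -1.0, 0.003]]
force: [0.3, -0.2, -0.3]
opening: 0.798
```

Request:
{"method": "arm_command", "body": {
  "translation": [
    [0,0,0.5],
    [0,0,1],
    [0,0,1]
  ],
  "rotation": [
    [0,0,0],
    [0,0,0],
    [0,0,0]
  ],
  "grip": [-0.6,-0.6,-0.6]
}}

```text
time_s: 58.75
position: [0.6728, -0.174, 0.1669]
tcp_rot: [[-0.983, 0.002, 0.185], [-0.185, -0.003, -0.983], [-0.001, -1.0, 0.003]]
force: [-0.5, 1.2, 0.1]
opening: 0.799
```

Request:
{"method": "arm_command", "body": {
  "translation": [
    [0,0,0.5],
    [0,0,1],
    [0,0,1]
  ],
  "rotation": [
    [0,0,0],
    [0,0,0],
    [0,0,0]
  ],
  "grip": [-0.6,-0.6,-0.6]
}}

```text
time_s: 59.05
position: [0.6876, -0.2521, 0.1668]
tcp_rot: [[-0.983, 0.001, 0.185], [-0.185, -0.003, -0.983], [-0.001, -1.0, 0.003]]
force: [-0.3, -0.1, -0.4]
opening: 0.802
```

Request:
{"method": "arm_command", "body": {
  "translation": [
    [0,0,0.5],
    [0,0,1],
    [0,0,1]
  ],
  "rotation": [
    [0,0,0],
    [0,0,0],
    [0,0,0]
  ],
  "grip": [-0.6,-0.6,-0.6]
}}

```text
time_s: 59.35
position: [0.7023, -0.3302, 0.1666]
tcp_rot: [[-0.983, 0.001, 0.186], [-0.186, -0.002, -0.983], [-0.0, -1.0, 0.002]]
force: [-1.3, 1.1, 0.4]
opening: 0.804
```

Request:
{"method": "arm_command", "body": {
  "translation": [
    [0,0,0.5],
    [0,0,1],
    [0,0,1]
  ],
  "rotation": [
    [0,0,0],
    [0,0,0],
    [0,0,0]
  ],
  "grip": [-0.6,-0.6,-0.6]
}}

```text
time_s: 59.65
position: [0.717, -0.4083, 0.1661]
tcp_rot: [[-0.983, 0.0, 0.186], [-0.186, -0.002, -0.983], [0.0, -1.0, 0.002]]
force: [0.4, -0.2, 0.9]
opening: 0.8
```

Request:
{"method": "arm_command", "body": {
  "translation": [
    [0.2,0,0.5],
    [0.5,0,1],
    [0.5,0,1]
  ],
  "rotation": [
    [0,0,0],
    [0,0,0],
    [0,0,0]
  ],
  "grip": [-0.6,-0.6,-0.6]
}}

```text
time_s: 59.95
position: [0.6901, -0.4952, 0.1663]
tcp_rot: [[-0.983, -0.002, 0.184], [-0.184, -0.002, -0.983], [0.003, -1.0, 0.001]]
force: [-0.2, -0.3, 0.0]
opening: 0.798
```

Run:
```python
from h import *
s=st(); t=cap('top'); c=cap('scene'); cv2.imwrite('pics/t23.png',t['image']); cv2.imwrite('pics/s23.png',c['image'])
def rect(cc,lo,hi,box,z):
    m=cv2.inRange(cv2.cvtColor(cc['image'],cv2.COLOR_BGR2HSV),lo,hi); k=np.zeros_like(m); x0,y0,x1,y1=box; k[y0:y1,x0:x1]=m[y0:y1,x0:x1]
    N,l,S,ce=cv2.connectedComponentsWithStats(k); ok=np.isin(l,[i for i in range(1,N) if S[i,4]>25]); ys,xs=np.nonzero(ok)
    P=np.array([at(cc,(x,y),z)[:2] for x,y in zip(xs,ys)],np.float32); return cv2.minAreaRect(P) if len(P) else None
print('mat',rect(t,(100,110,30),(125,255,200),(318,120,380,205),.003)); print('cup',rect(t,(3,140,120),(17,255,255),(318,120,380,205),.068))
for n,cc in(('top',t),('scene',c)):
    m=(cv2.cvtColor(cc['image'],cv2.COLOR_BGR2GRAY)<80).astype(np.uint8); N,l,S,ce=cv2.connectedComponentsWithStats(m)
    for i in range(1,N):
        p=at(cc,ce[i],.016)
        if S[i,4]>8 and min(np.hypot(p[0]-.466,p[1]),np.hypot(p[0]-.461,p[1]+.268))<.075: print(n,'dark',S[i],p)
    for r in pts(cc,n,'relay_1_c',.016,6): print(n,*r)
a=cv2.resize(t['image'][110:270,190:510],(600,300),interpolation=cv2.INTER_CUBIC); b=cv2.resize(c['image'][140:290,160:460],(600,300),interpolation=cv2.INTER_CUBIC)
cv2.imwrite('pics/v16.png',np.vstack([a,b]))
```

```text
t 59.95 p [ 0.6901 -0.4952  0.1663] open 0.798 F [-0.2 -0.3  0. ]
[[-0.983 -0.002  0.184]
 [-0.184 -0.002 -0.983]
 [ 0.003 -1.     0.001]]
q [-43.1  52.2  43.8  -0.2  84.   36.3]
mat ((0.6405482292175293, -0.011386774480342865), (0.19289667904376984, 0.09212636202573776), 13.48023509979248)
cup ((0.6379261016845703, -0.011534363031387329), (0.15530112385749817, 0.038684263825416565), 11.467426300048828)
top dark [  233    46   407   354 42319] [ 0.4422 -0.3292  0.016 ]
top dark [342 231  10  12  95] [ 0.4489 -0.0023  0.016 ]
top 0.65 [346.9 233.3] [ 0.4564 -0.0034  0.016 ]
scene dark [222 154  10  10  77] [ 0.4272 -0.2745  0.016 ]
scene dark [297 179   9  11  81] [ 0.4495 -0.0031  0.016 ]
scene 0.57 [278.9 201. ] [ 0.5406 -0.0337  0.016 ]
scene 0.53 [302.9 181.9] [ 0.4393 -0.001   0.016 ]
```

View pics/v16.png

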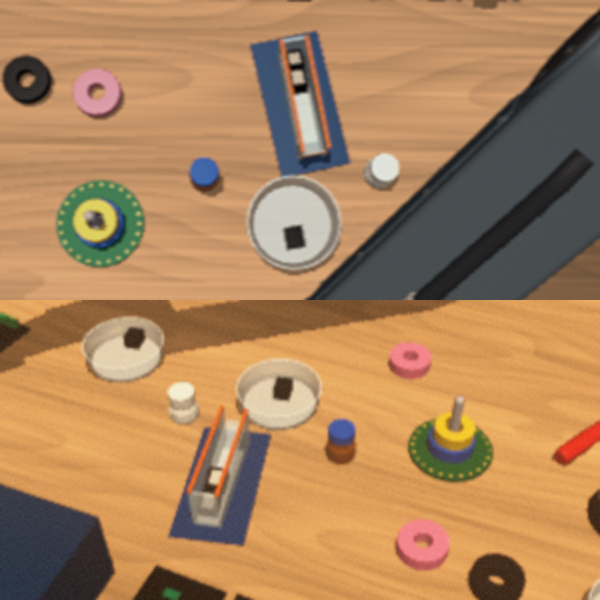

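The final view shows one relay in each dish, two relays in the upright cup centred on the mat, yellow on blue on the spindle, and the bystanders in place. Handing in.

```bash
python3 -c "
from rig import bot
print(bot.hand_in())"
```

```text
the job is handed in; nothing more can be done
None
```

The job is done and handed in at about 60 s of the 210 s allowed; the robot reported no verdict.

**Rings:** only the blue 66 mm and yellow 57 mm rings were on the table. The blue one is on the spindle first, with the yellow one on top of it. No red or white ring appeared in any picture. I left the pink and black rings alone.

**Cup:** I tilted it slowly over each dish.
- One relay slid into dish B at 25° and rests about (0.449, -0.003).
- One relay slid into dish A at 31° and rests about (0.43, -0.27), off-centre toward the wall. Only the scene camera could see it at the end.
- Two relays stayed in the cup.
- The cup stands upright on the mat, within about 1 mm of the centre by the top camera.

**Last checks:** the jars have not moved, no relay is on the table, and the gripper touches nothing. I did not check the screwdriver and round board in the final view, but nothing went near them.

**What went wrong or disagreed:**
- **Fingertips:** they sit about 30 mm further back than stated. The first two tries at the blue ring closed above it without touching it, and lowering the hand fixed this.
- **Yellow ring:** the first grip caught its top edge with a 6 N upward force, so I regripped it lower.

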